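Lever the stuck lid of the bean bin loose

TASK

The lid of the green bean bin is stuck. Take the pry bar from the black mat, set it over the steel fulcrum bar with its tip under the lid's overhanging lip, and push its handle down to lever the lip up by a good centimetre; then lay the bar flat back on the mat, orange handle's rivet side up. Touch the lid with nothing but the bar, and leave the other things where they stand.

Things in the scene. Friction and masses are not known exactly. Their poses are not given: they have to be found in the camera images.
- bar: flat pry bar, 200 mm long, 24 wide, 0.22 kg, loose, lying on the mat at the start. Origin: middle of its length and width on the flat underside; x runs to the blade tip, z up. Steel blade 6 mm thick from x = -12 to +100 mm; orange handle 16 mm thick (z 0 to 16), 24 wide, from x = -100 to -12 mm, with three small steel rivets on its upper face; blade and handle are flush underneath. Centre of mass about x = -25 mm
- bar_tip (a point): middle of the blade's tip face: bar x = +100, z = 3 mm
- bin: green metal bean bin, fixed, 150 (x) by 130 (y) mm, 110 tall. Origin: centre of its underside on the counter; the front, with lip and fulcrum, faces its -x; z up. Front wall at x = -75 mm. Two dark cheek plates 6 mm thick (y = +-45 mm, z 70 to 104 mm, x -146 to -75 mm) carry the fulcrum
- fulcrum: fixed round steel bar, 12 mm diameter, along the bin's y between the cheeks (84 mm free between them). Origin on its axis, at bin x = -135, z = 92 mm; its top is at z = 98 mm. The space below it, down to the counter, is open, so a bar lying across it can tilt until its end meets the counter
- fulcrum_top (a point): middle of the fulcrum's top, bin x = -135, y = 0, z = 98 mm
- lid: pale aluminium lid, 8 mm thick, 134 mm wide, stuck: it turns about a hinge along the bin's y at the back (its origin: bin x = +70, z = 110 mm), front upward by at most 0.22 rad, against stiff friction, about 24 N upward at the lip, and stays where it is left. Shut, its underside is at z = 110 mm and its lip overhangs the front wall by 24 mm (bin x -99 to -75), 12 mm above the level of the fulcrum's top. Axes as the bin's when shut; top at z = 118 mm
- lip_edge (a point): middle of the lip's front edge, on the lid's underside, 169 mm from the hinge axis: bin x = -99, z = 110 mm when shut; it rises as the lid is levered
- mat: black rubber mat, fixed, 260 (x) by 120 (y) mm, 4 thick; origin at the centre of its underside on the counter
- cup: bystander, to be left alone: black cup standing upside down, 82 mm wide, 118 tall; origin at the centre of its underside
- plate: bystander, to be left alone: small round white plate, 114 mm, 14 tall; origin at the centre of its underside
- tamper: bystander, to be left alone: coffee tamper with black handle, 58 mm wide, 102 tall; origin at the centre of its underside
- dosing_cup: bystander, to be left alone: steel dosing cup, 60 mm wide, 52 tall; origin at the centre of its underside
- cocoa: bystander, to be left alone: white cocoa shaker with a tan band, 72 mm wide, 110 tall; origin at the centre of its underside
- leveller: bystander, to be left alone: black puck leveller, 64 mm wide, 36 tall; origin at the centre of its underside
- carton: bystander, to be left alone: blue milk carton, 77x76 mm, 238 tall; origin at the centre of its underside

How it is judged:
On the way, in this order (a step that is already met when the one before it is completed fails the run):
1. the bar's tip is under the lip of the still shut lid, above the level of the fulcrum (x of bar_tip in the frame of bin between -0.095 and -0.06 m and y of bar_tip in the frame of bin between -0.055 and 0.055 m and z of bar_tip in the frame of bin between 0.092 and 0.114 m and height (world z) of lip_edge below 0.114 m), for 0.1 s.
2. the lip is levered up by the bar, which bears on the fulcrum (height (world z) of lip_edge above 0.118 m and contact force between bar and lid above 1 N and contact force between bar and fulcrum above 1 N), for 0.1 s.
At the end, for the whole second after the job is handed in: the lip's front edge stands at least 8 mm above its shut height (z over 118 mm); the bar lies flat (tilt under 0.1 rad), right way up, still and released, with its middle on the mat (within 120 mm along and 55 mm across the mat's centre) (height (world z) of lip_edge above 0.118 m and x of bar in the frame of mat between -0.12 and 0.12 m and y of bar in the frame of mat between -0.055 and 0.055 m and z of bar in the frame of mat between 0.001 and 0.01 m and angle between bar's own z axis and vertical below 0.1 rad and linear speed of bar below 0.02 m/s); the robot touches nothing.
It fails at once if the robot itself pushes on the lid (over 2 N) (contact force between any of the fingers, the arm and lid above 2 N).
It fails at once if another thing is moved by more than 30 mm (distance of any of cup, plate, tamper, dosing_cup, cocoa, leveller, carton from where it was at the start of the episode above 0.03 m).
It also fails if it takes over 72 s, if anything falls off the work surface, if the arm or the gripper's body presses on something with over 40 N, if the wrist force passes 120 N, or if a joint passes its speed limit or range.

ROBOT

A 6-joint arm with a two-finger parallel gripper is mounted at the origin on a cart in front of the work surface, level with it; the furniture and walls round the work are solid. World frame = base frame: x ahead of the robot, y to its left, z up, the work surface at z = 0. Lengths are in m, angles in rad, forces in N, time in s.
With the tool pointing down it reaches from about 0.325 to 0.9 m from the base axis. Payload 3.5 kg.
Tool frame: the origin (TCP) lies between the finger pads; the fingertips stand 14 mm ahead of it and the grasp point (between the pads) lies 5 mm behind it; z points along the fingers, y is the direction in which the jaws open and shut (so a half turn about z gives the same grasp; the last joint's range is limited). The gripper opens to 85 mm and grips with 20 to 120 N. Pads are 22 mm wide; open, the fingers measure 114 mm over their backs; the gripper's body (76 mm by 85 mm) begins 54 mm behind the grasp point. The pads swing forward as they close: fully open they stand 13 mm farther back than shut.
Start: joints at [-1.275, 0.276, -0.026, 1.268, 0, 1.467], TCP at [0.243, -0.576, 0.209] pointing down, gripper open.
Joint ranges: [-3.12, 3.12], [-0.85, 1.88], [-1.08, 1.24], [-1.95, 2.15], [-1.57, 1.53], [-3.14, 3.14]. Speed limits (rad/s): [2.57, 2.57, 3.14, 3.14, 3.14, 3.14].

INTERFACE

Orientations are given as [roll, pitch, yaw] about the fixed x, y, z axes, in that order (R = Rz(yaw) Ry(pitch) Rx(roll)).
In Python, from bench import state, capture, sign_off gives the robot as it stands.
- The arm moves only by the shell command python3 -m jog 'ROWS' [FORCE]. ROWS is JSON, a list of rows, each a list of 3 entries, a list of its own where there are three numbers: the finger opening in cm, from 0 to 8.54, then the shift along the world's x, y, z in cm, then the turn, a rotation vector about the world's x, y, z in rad. A call has 1 to 8 rows; each row shifts and turns the commanded pose from where the row before left it; what a row does not reach is not made up. A row lasts 1/12 s, in which the tool goes at most 41.7 mm and 7.16 degrees, less where a joint would pass 70% of its speed; a pose out of reach is approached as far as the arm can. A call is refused whole if a number of a shift passes 4.17 or a number of a turn 0.125, either way. A call with a gripper value outside its range is refused whole. The fingers move at their own pace and stop on an object; FORCE is the grip in N (left out, the last holds). Time passes only in rows, so rows that do not move let the fingers close. It gives the time, the measured TCP pose, the force and the opening at its end, in the units of the state.
- state(): the state, without advancing time (a new reading comes with each control period).
- capture(name): name is "scene" or "top" or "wrist"; returns a dict with "img" (480x640x3 uint8, red, green, blue), "K" (3x3 intrinsics, pixels), "pose" (4x4, takes a point from camera to world coordinates). Camera axes: x right, y up, looking along -z (the intrinsics and any distortion apply to the point x, -y, -z); pixel columns grow to the right and rows downward; lengths in m; the calibration is good to about 2 mm. A picture is of the moment at which its call begins. There is no depth.
- sign_off(): hands the job in, once; it reports no verdict.
The state is a dict: "clock": time; "joints": joint angles; "dq": joint speeds; "effort": joint torques, N m; "tool_pos": TCP position; "eef_rot": TCP orientation; "ft_force": force on the tool from outside, world axes, zero at the start; "torque": the same for the moment, N m; "grip_width": finger opening in m.
Only numpy, scipy, OpenCV 4.12 (cv2) and the standard library are available. Lean on these libraries where they do the work, as an engineer would, in place of code of your own. Each camera call takes 0.05 s, during which the arm holds its last target.

## Working session

There is one attempt and no reset: what is moved stays moved. The work goes in short steps, Python scripts to look and compute and a shell command to move; the robot and the scene stay as the last step left them, time stands still between calls to the robot, and variables do not carry over. Pictures are saved under pics/ and viewed, and the job is handed in when it is done.

```bash
mkdir -p pics; ls; python3 - <<'E'
from bench import state,capture
import cv2,numpy as np
print(state())
np.set_printoptions(precision=4,suppress=True)
for n in("scene","top","wrist"):
    c=capture(n); cv2.imwrite(f"pics/{n}0.png",c["img"][:,:,::-1]); print(n,c["K"],c["pose"],[k for k in c])
E
```

```text
pics
{'clock': 0.0, 'joints': array([-1.27536920e+00,  2.77153116e-01, -2.78744975e-02,  1.26802979e+00,
       -6.20284034e-06,  1.46740239e+00]), 'dq': array([ 0.00053263, -0.00074275,  0.00074577, -0.00033129,  0.00066523,
        0.00175427]), 'effort': array([ 5.59591954e-04, -4.45512879e+01,  2.95202905e+01,  1.64532254e-02,
       -1.45524092e-05, -5.30070238e-06]), 'tool_pos': array([ 0.24245532, -0.57514837,  0.2073503 ]), 'eef_rot': array([-3.13934301e+00, -2.27195763e-04,  3.98820819e-01]), 'ft_force': array([ 0.29229447,  0.68027682, -0.06098137]), 'torque': array([-9.07759535e-06,  1.36397799e-02,  2.20718304e-02]), 'grip_width': 0.0855944332982607}
scene [[551.3157   0.     331.5089]
 [  0.     551.3157 234.475 ]
 [  0.       0.       1.    ]] [[-0.6767  0.4751 -0.5624 -0.2196]
 [-0.7362 -0.4316  0.5212  0.6812]
 [ 0.0049  0.7668  0.6419  0.9453]
 [ 0.      0.      0.      1.    ]] ['img', 'K', 'pose']
top [[562.8764   0.     322.3017]
 [  0.     562.8764 241.0709]
 [  0.       0.       1.    ]] [[ 0.0051  0.9874 -0.1583  0.3495]
 [-1.      0.0042 -0.0063 -0.0404]
 [-0.0056  0.1583  0.9874  1.4321]
 [ 0.      0.      0.      1.    ]] ['img', 'K', 'pose']
wrist [[392.101    0.     322.0754]
 [  0.     392.101  238.4144]
 [  0.       0.       1.    ]] [[ 0.3879  0.8879  0.2476  0.3047]
 [-0.9217  0.3741  0.1025 -0.5489]
 [-0.0016 -0.2679  0.9634  0.3728]
 [ 0.      0.      0.      1.    ]] ['img', 'K', 'pose']
```

View pics/scene0.png

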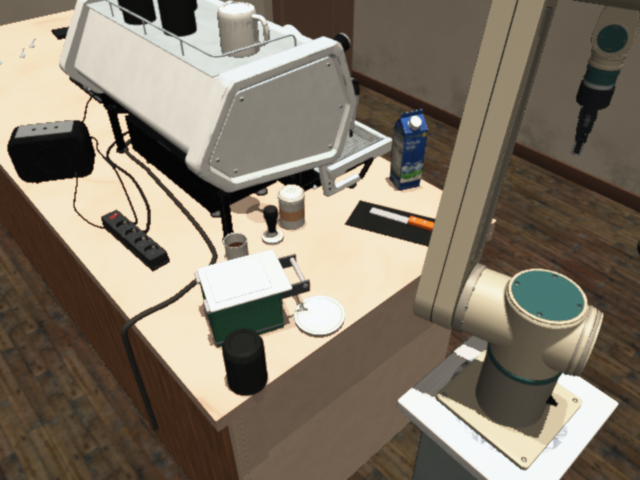

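View pics/top0.png

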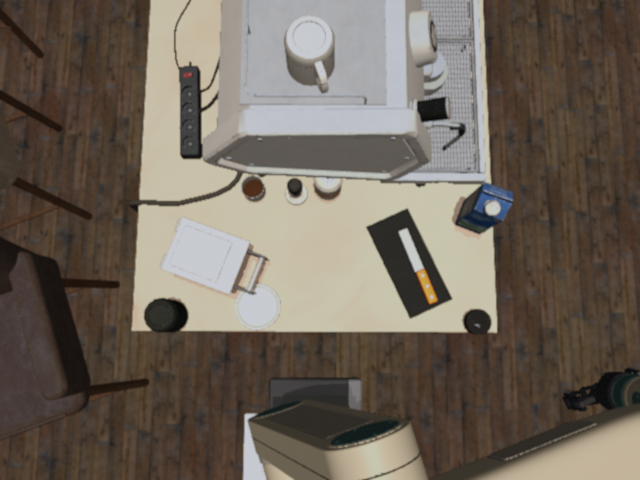

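View pics/wrist0.png

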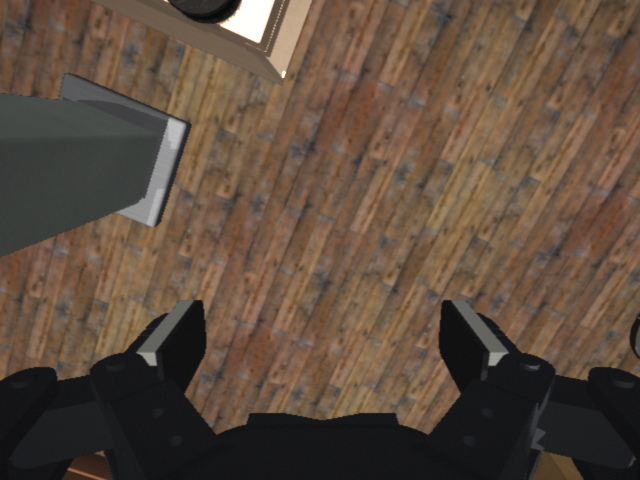

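The top view shows the bin at about (205,255), with its lip and fulcrum facing right at about (257,272). The mat and bar are at about (408,263), with the orange handle nearer the robot. The plate is close to the fulcrum, at (258,307). Next I'll measure these positions.

```bash
cat > h.py <<'E'
import numpy as np,cv2
from bench import state,capture
np.set_printoptions(precision=4,suppress=True)
def ray(c,uv):
    uv=np.atleast_2d(np.array(uv,float)); K=c["K"];P=c["pose"]
    x=(uv[:,0]-K[0,2])/K[0,0]; y=(uv[:,1]-K[1,2])/K[1,1]
    return P[:3,3], np.c_[x,-y,-np.ones(len(uv))]@P[:3,:3].T
def onz(c,uv,z):
    o,d=ray(c,uv); return o+d*((z-o[2])/d[:,2])[:,None]
def proj(c,p):
    p=np.atleast_2d(p);q=(p-c["pose"][:3,3])@c["pose"][:3,:3]
    return np.c_[-q[:,0]/q[:,2]*c["K"][0,0]+c["K"][0,2], q[:,1]/q[:,2]*c["K"][1,1]+c["K"][1,2]]
def crop(c,x0,y0,w,h,s,name):
    cv2.imwrite(name,cv2.resize(c["img"][y0:y0+h,x0:x0+w,::-1],None,fx=s,fy=s,interpolation=cv2.INTER_CUBIC))
def big(m):
    cs,_=cv2.findContours(m.astype(np.uint8),cv2.RETR_EXTERNAL,cv2.CHAIN_APPROX_NONE)
    return max(cs,key=cv2.contourArea)
E
python3 - <<'E'
from h import *
c=capture("top"); crop(c,150,205,150,125,5,"pics/topbin.png"); crop(c,360,200,100,125,5,"pics/topmat.png")
s=capture("scene"); crop(s,190,200,170,150,4,"pics/scbin.png")
hsv=cv2.cvtColor(c["img"],cv2.COLOR_RGB2HSV)
m=(hsv[...,2]<70); m[:,:362]=0;m[:,455:]=0;m[:200]=0;m[320:]=0
k=big(cv2.morphologyEx(m.astype(np.uint8),cv2.MORPH_CLOSE,np.ones((25,25))))
r=cv2.minAreaRect(k); b=cv2.boxPoints(r); print("mat",r,b)
w=onz(c,b,.004); print(w,w.mean(0)); e=[w[(i+1)%4]-w[i] for i in range(4)];print([ (np.linalg.norm(v),np.arctan2(v[1],v[0])) for v in e])
m=(hsv[...,0]>5)&(hsv[...,0]<22)&(hsv[...,1]>170)&(hsv[...,2]>120); m[:,:362]=0;m[:,455:]=0;m[:200]=0;m[320:]=0
k=big(m);r=cv2.minAreaRect(k);b=cv2.boxPoints(r);w=onz(c,b,.02);print("handle",b,w,w.mean(0));e=[w[(i+1)%4]-w[i] for i in range(4)];print([ (np.linalg.norm(v),np.arctan2(v[1],v[0])) for v in e])
m=(hsv[...,1]<60)&(hsv[...,2]>130); m[:,:375]=0;m[:,440:]=0;m[:215]=0;m[285:]=0
k=big(m);r=cv2.minAreaRect(k);b=cv2.boxPoints(r);w=onz(c,b,.01);print("blade",b,w,w.mean(0));e=[w[(i+1)%4]-w[i] for i in range(4)];print([ (np.linalg.norm(v),np.arctan2(v[1],v[0])) for v in e])
E
```

```text
mat ((408.5853271484375, 262.4974365234375), (100.09099578857422, 44.750648498535156), 64.32318115234375) [[366.7351 227.0889]
 [407.0667 207.6987]
 [450.4356 297.9059]
 [410.104  317.2961]]
[[ 0.6154 -0.1456  0.004 ]
 [ 0.6669 -0.2505  0.004 ]
 [ 0.4344 -0.3556  0.004 ]
 [ 0.3853 -0.2529  0.004 ]] [ 0.5255 -0.2512  0.004 ]
[(np.float64(0.11684543621210107), np.float64(-1.1140636968293796)), (np.float64(0.25516403033306256), np.float64(-2.7171846131294517)), (np.float64(0.1138253862361827), np.float64(2.016319011392415)), (np.float64(0.2538084576312599), np.float64(0.4361667176840109))]
handle [[415.4674 272.7219]
 [424.8402 268.8166]
 [437.9763 300.3432]
 [428.6035 304.2485]] [[ 0.4962 -0.2661  0.02  ]
 [ 0.5061 -0.2899  0.02  ]
 [ 0.4272 -0.3208  0.02  ]
 [ 0.4174 -0.2972  0.02  ]] [ 0.4617 -0.2935  0.02  ]
[(np.float64(0.025797303427724683), np.float64(-1.1736084595408443)), (np.float64(0.08474779142305881), np.float64(-2.7686726819815184)), (np.float64(0.025564708942756063), np.float64(1.9646741609363017)), (np.float64(0.08465786313922465), np.float64(0.37564402977999195))]
blade [[411. 215.]
 [439. 215.]
 [439. 272.]
 [411. 272.]] [[ 0.6464 -0.2594  0.01  ]
 [ 0.6467 -0.3314  0.01  ]
 [ 0.4993 -0.3273  0.01  ]
 [ 0.499  -0.2565  0.01  ]] [ 0.5728 -0.2937  0.01  ]
[(np.float64(0.07203132518195966), np.float64(-1.5668525861961349)), (np.float64(0.14741763625741705), np.float64(3.1139315413438036)), (np.float64(0.0708743919192137), np.float64(1.5753217140506532)), (np.float64(0.1474268259002491), np.float64(-0.019808524834556425))]
```

View pics/topbin.png

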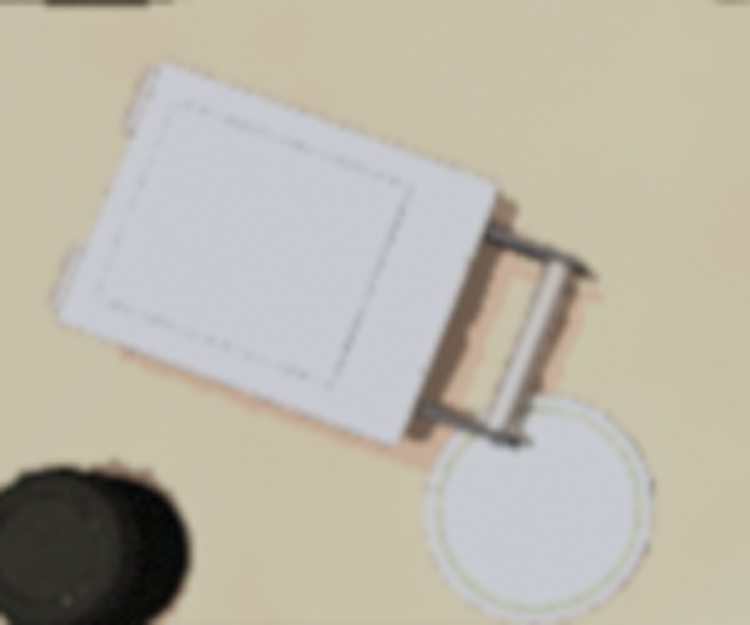

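View pics/topmat.png

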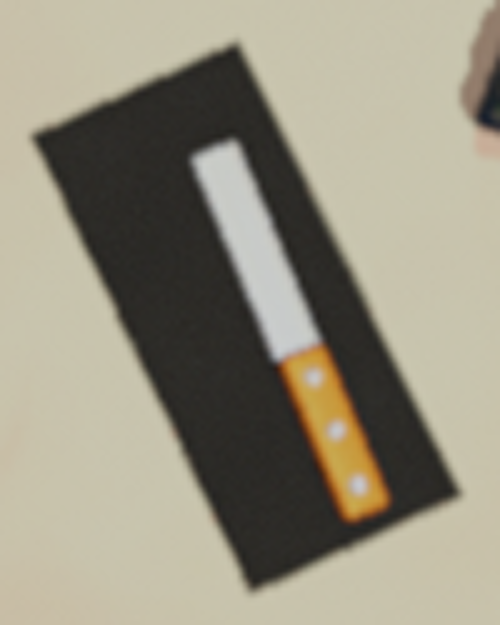

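View pics/scbin.png

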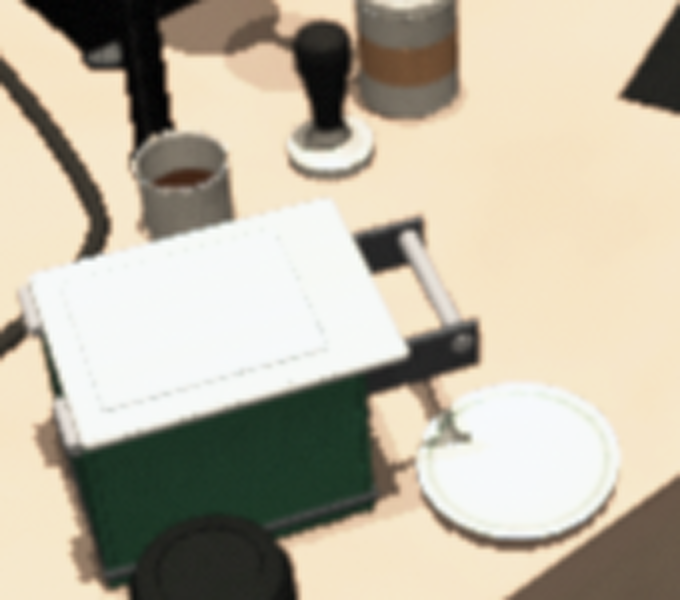

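Both crops are clear. The bar lies rivets up. In the top crop the lid's front corners are at about (497,183) and (400,445), and the fulcrum runs from (560,262) to (500,430). I'll work out the bin pose from both views.

```bash
python3 - <<'E'
from h import *
c=capture("top"); s=capture("scene")
t=np.array([[497,183],[400,445],[60,320],[165,63]])/5+[150,205]
u=np.array([[330,200],[408,350],[80,445],[30,280]])/4+[190,200]
# refine: corner
def ref(cc,p):
    g=cv2.cvtColor(cc["img"],cv2.COLOR_RGB2GRAY)
    q=p.astype(np.float32).reshape(-1,1,2).copy(); cv2.cornerSubPix(g,q,(3,3),(-1,-1),(3,30,.01)); return q[:,0]
for nm,cc,p in(("top",c,t),("scene",s,u)):
    r=p-0.4
    w=onz(cc,r,.118); print(nm,w)
    print(" mid front",w[:2].mean(0)," axis yaw",np.arctan2(*(w[[2,3]].mean(0)-w[:2].mean(0))[[1,0]]), "side yaw",np.arctan2(*(w[0]-w[1])[[1,0]])+np.pi/2,"len",np.linalg.norm(w[0]-w[1]),np.linalg.norm(w[1]-w[2]))
f=np.array([[560,262],[500,430]])/5+[150,205]-.4; w=onz(c,f,.098);print("ful top",w,w.mean(0),np.linalg.norm(w[0]-w[1]))
f=np.array([[405,236],[455,322]])/4+[190,200]-.4; w=onz(s,f,.098);print("ful scene",w,w.mean(0),np.linalg.norm(w[0]-w[1]))
# bar from top crop picks
b=np.array([[191,157],[238,138],[388,500],[345,522]])/5+[360,200]-.4
print("bar tip",onz(c,b[:2],.01).mean(0),"end",onz(c,b[2:],.02).mean(0))
m=np.array([[35,135],[238,45],[460,492],[250,590]])/5+[360,200]-.4
w=onz(c,m,.004);print("mat",w,w.mean(0))
for n,uv,z in(("plate",(540,508),.01),):
    print(n,onz(c,np.array(uv)/5+[150,205]-.4,z))
print("others top picks", onz(c,[(254,184)],.052),"dosing",onz(c,[(295,185)],.102),"tamper",onz(c,[(328,180)],.11),"cocoa",onz(c,[(493,207)],.238),"carton",onz(c,[(478,321)],.036),"lev")
E
```

```text
top [[0.5591 0.1415 0.118 ]
 [0.4352 0.1835 0.118 ]
 [0.493  0.3453 0.118 ]
 [0.6163 0.3014 0.118 ]]
 mid front [0.4971 0.1625 0.118 ]  axis yaw 1.2271091900689426 side yaw 1.2434029425320046 len 0.1308666052559506 0.17179708619773001
scene [[0.5565 0.1449 0.118 ]
 [0.435  0.1877 0.118 ]
 [0.4941 0.3514 0.118 ]
 [0.614  0.3055 0.118 ]]
 mid front [0.4957 0.1663 0.118 ]  axis yaw 1.225689487690726 side yaw 1.2319482723860309 len 0.12875974641272855 0.17401502823573126
ful top [[0.5241 0.1131 0.098 ]
 [0.4438 0.1397 0.098 ]] [0.484  0.1264 0.098 ] 0.08466598176253003
ful scene [[0.5221 0.1194 0.098 ]
 [0.4501 0.1433 0.098 ]] [0.4861 0.1314 0.098 ] 0.07585107330140699
bar tip [ 0.6094 -0.2369  0.01  ] end [ 0.4235 -0.3081  0.02  ]
mat [[ 0.6167 -0.1453  0.004 ]
 [ 0.6645 -0.2508  0.004 ]
 [ 0.4342 -0.3585  0.004 ]
 [ 0.3846 -0.2516  0.004 ]] [ 0.525  -0.2516  0.004 ]
plate [[0.4109 0.1305 0.01  ]]
others top picks [[0.716  0.1417 0.052 ]] dosing [[0.7005 0.0352 0.102 ]] tamper [[ 0.7112 -0.045   0.11  ]] cocoa [[ 0.6172 -0.4021  0.238 ]] carton [[ 0.3764 -0.4143  0.036 ]] lev
```

```bash
python3 -m jog '[[8.5,[2.4,3.1,0],[0,0,0]],[8.5,[2.4,3.1,0],[0,0,0]],[8.5,[2.4,3.1,0],[0,0,0]],[8.5,[2.4,3.1,0],[0,0,0]],[8.5,[2.4,3.1,0],[0,0,0]],[8.5,[2.4,3.1,0],[0,0,0]],[8.5,[2.4,3.1,0],[0,0,-0.03]],[6,[2.4,3.1,0],[0,0,0]]]' 100; python3 -m jog '[[6,[2.6,3.3,-2],[0,0,0]],[6,[0,0,-3],[0,0,0]],[6,[0,0,-1],[0,0,0]],[6,[0,0,0],[0,0,0]]]'; python3 - <<'E'
from h import *
s=state();print(s["joints"],s["tool_pos"],s["eef_rot"],s["ft_force"])
c=capture("wrist");cv2.imwrite("pics/w1.png",c["img"][:,:,::-1])
E
```

```text
clock: 1.02
tool_pos: [0.4356, -0.3264, 0.2088]
eef_rot: [3.141, -0.0, 0.368]
ft_force: [-0.4, -0.5, 0.0]
grip_width: 0.0753
clock: 1.35
tool_pos: [0.4557, -0.2962, 0.1474]
eef_rot: [-3.136, 0.004, 0.37]
ft_force: [0.5, 0.1, -1.0]
grip_width: 0.0598
[-0.6951  0.1788 -0.2833  1.1158 -0.0004  2.0768] [ 0.4557 -0.2962  0.1474] [-3.1356  0.0038  0.3697] [ 0.4847  0.126  -0.9639]
```

View pics/w1.png

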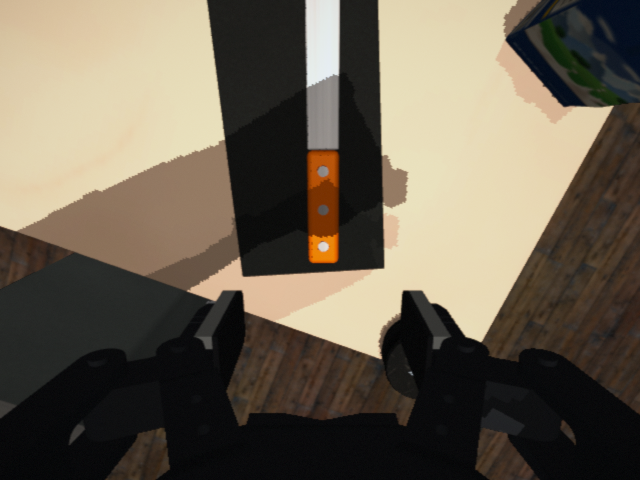

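The bar stands vertical in the wrist view, at column 323, centred between the jaws. The handle spans rows 150–263. I'll check its position through this camera.

```bash
python3 - <<'E'
from h import *
c=capture("wrist"); s=state();print(s["tool_pos"])
w=onz(c,[(323,150),(323,263),(323,206)],.02);print(w); v=w[0]-w[1];print(np.linalg.norm(v),np.arctan2(v[1],v[0]))
g=w[0]-v/np.linalg.norm(v)*.048; print("grip pt bar x=-60",g, g-s["tool_pos"])
E
```

```text
[ 0.4574 -0.299   0.1507]
[[ 0.5056 -0.2787  0.02  ]
 [ 0.4238 -0.3102  0.02  ]
 [ 0.4667 -0.2937  0.02  ]]
0.08763159527747996 0.3685780059603777
grip pt bar x=-60 [ 0.4608 -0.296   0.02  ] [ 0.0034  0.003  -0.1307]
```

```bash
python3 -m jog '[[6,[0.3,0.3,-3],[0,0,0]],[6,[0,0,-3],[0,0,0]],[6,[0,0,-3],[0,0,0]],[6,[0,0,-2.5],[0,0,0]],[6,[0,0,-1],[0,0,0]],[6,[0,0,0],[0,0,0]],[6,[0,0,0],[0,0,0]]]'; python3 -c "
from bench import state
for i in range(3): print(state()['tool_pos'])"
```

```text
clock: 2.03
tool_pos: [0.4614, -0.2969, 0.0268]
eef_rot: [3.14, -0.001, 0.367]
ft_force: [0.4, -0.5, 0.1]
grip_width: 0.0598
[ 0.4614358  -0.29687769  0.0268093 ]
[ 0.4614358  -0.29687769  0.0268093 ]
[ 0.4614358  -0.29687769  0.0268093 ]
```

```bash
python3 -m jog '[[6,[0,0,-0.4],[0,0,0]],[1.5,[0,0,0],[0,0,0]],[1.5,[0,0,0],[0,0,0]],[1.5,[0,0,0],[0,0,0]],[1.5,[0,0,0],[0,0,0]],[1.5,[0,0,0],[0,0,0]],[1.5,[0,0,0],[0,0,0]]]' 100; python3 -m jog '[[1.5,[0,0,0],[0,0,0]],[1.5,[0,0,2],[0,0,0]],[1.5,[0,0,3],[0,0,0]],[1.5,[0,0,3],[0,0,0]],[1.5,[0,0,0],[0,0,0]]]'; python3 - <<'E'
from h import *
s=state();print(s["joints"],s["tool_pos"],s["eef_rot"],s["ft_force"])
c=capture("wrist");cv2.imwrite("pics/w2.png",c["img"][:,:,::-1])
E
```

```text
clock: 2.62
tool_pos: [0.4611, -0.2954, 0.0218]
eef_rot: [3.141, -0.0, 0.369]
ft_force: [-1.0, -0.5, 0.6]
grip_width: 0.0154
clock: 3.03
tool_pos: [0.4648, -0.2984, 0.1077]
eef_rot: [3.132, -0.005, 0.369]
ft_force: [0.7, -0.7, 1.1]
grip_width: 0.015
[-0.6878  0.2156 -0.3284  1.0159  0.0001  2.0848] [ 0.4648 -0.2984  0.1077] [ 3.1322 -0.0053  0.369 ] [ 0.6837 -0.6866  1.0917]
```

View pics/w2.png

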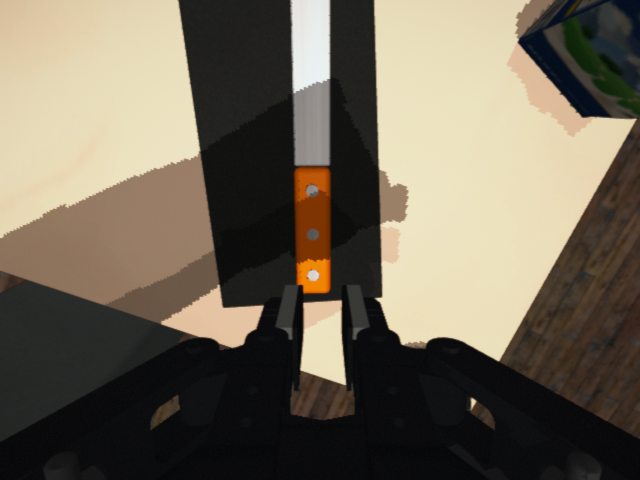

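The grasp missed: the jaws closed to 15 mm without contact, and the handle's rear end at (312,293) is still below them. I'll find where the bar is relative to the tool.

```bash
python3 - <<'E'
from h import *
c=capture("wrist"); s=state();print(s["tool_pos"],s["eef_rot"])
from scipy.spatial.transform import Rotation as R
T=R.from_euler("xyz",s["eef_rot"]).as_matrix()
for k in(-.005,0,.014): print(k,proj(c,s["tool_pos"]+T[:,2]*k))
w=onz(c,[(312,167),(312,293)],.02);print(w); v=w[0]-w[1];print(np.linalg.norm(v),np.arctan2(v[1],v[0]))
t=capture("top");crop(t,340,180,140,150,5,"pics/t2.png")
sc=capture("scene");cv2.imwrite("pics/s2.png",sc["img"][:,:,::-1])
E
```

```text
[ 0.4622 -0.2964  0.1033] [ 3.1382 -0.0019  0.3689]
-0.005 [[319.234  288.8329]]
0 [[319.2656 284.5768]]
0.014 [[319.3456 273.7896]]
[[ 0.5035 -0.2757  0.02  ]
 [ 0.4232 -0.3061  0.02  ]]
0.08585456340754088 0.36161010705922625
```

View pics/t2.png

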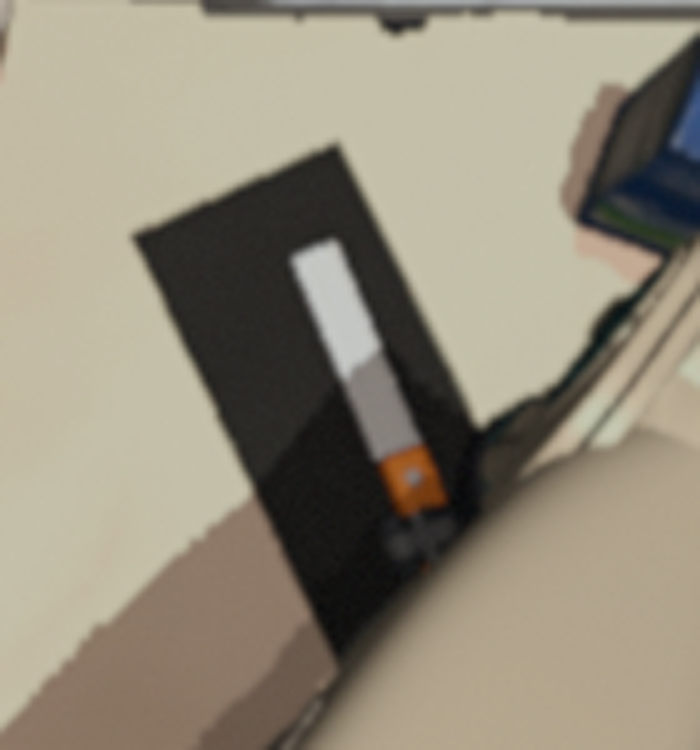

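View pics/s2.png

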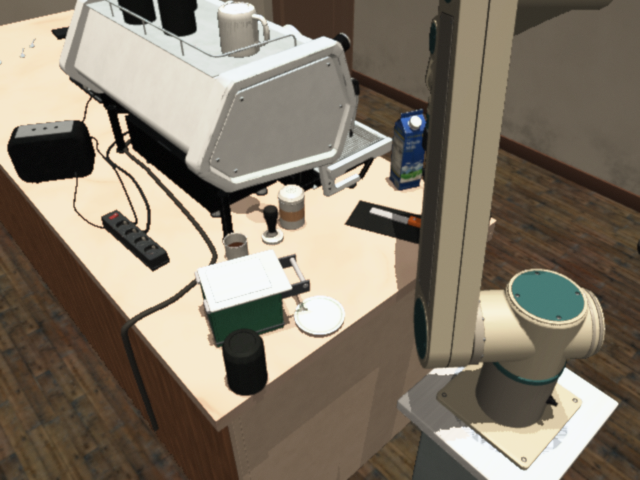

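The right jaw nudged the bar about 5 mm to the left, and the left jaw slid over the top of the handle, so the fingers were too high. I'll re-centre and go lower, watching the force.

```bash
python3 -m jog '[[4.5,[-0.2,0.5,0],[0,0,0]],[4.5,[0,0,0],[0,0,0]],[4.5,[0,0,-3],[0,0,0]],[4.5,[0,0,-3],[0,0,0]],[4.5,[0,0,-1.5],[0,0,0]],[4.5,[0,0,-0.5],[0,0,0]],[4.5,[0,0,0],[0,0,0]]]' 100; python3 -m jog '[[4.5,[0,0,-0.3],[0,0,0]],[4.5,[0,0,0],[0,0,0]]]';python3 - <<'E'
from h import *
a=[]
for i in range(4):
    c=capture("wrist");s=state();a.append(np.r_[s["tool_pos"],s["ft_force"]])
print(np.mean(a,0));cv2.imwrite("pics/w3.png",c["img"][:,:,::-1])
E
```

```text
clock: 3.82
tool_pos: [0.457, -0.2887, 0.0193]
eef_rot: [-3.137, 0.003, 0.369]
ft_force: [-0.1, -0.1, -0.8]
grip_width: 0.0451
clock: 3.98
tool_pos: [0.4597, -0.291, 0.0193]
eef_rot: [3.14, -0.001, 0.369]
ft_force: [-0.5, -0.1, 0.6]
grip_width: 0.0448
[ 0.4599 -0.2911  0.0197  0.0023 -0.0957  0.1676]
```

View pics/w3.png

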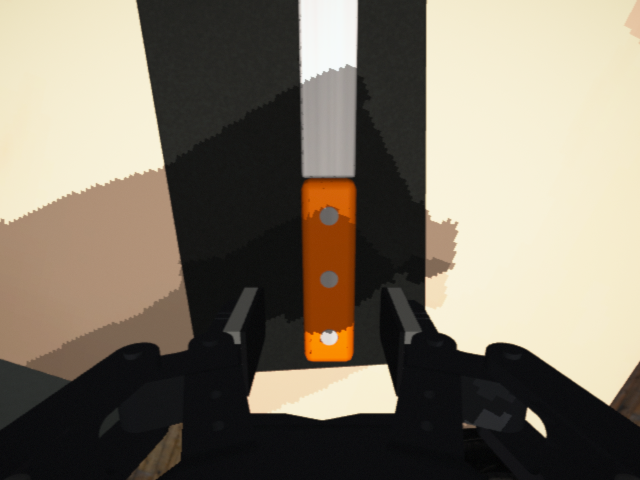

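The handle at column 329 is between the jaws (262 to 384), with no contact yet. I'll lower a little more and close.

```bash
python3 -m jog '[[4.5,[0.1,-0.2,-0.3],[0,0,0]],[4.5,[0,0,0],[0,0,0]],[2,[0,0,0],[0,0,0]],[2,[0,0,0],[0,0,0]],[2,[0,0,0],[0,0,0]],[2,[0,0,0],[0,0,0]],[2,[0,0,0],[0,0,0]],[2,[0,0,0],[0,0,0]]]' 100;python3 - <<'E'
from h import *
a=[]
for i in range(3):
    c=capture("wrist");s=state();a.append(np.r_[s["tool_pos"],s["ft_force"],s["grip_width"]])
print(np.mean(a,0));cv2.imwrite("pics/w4.png",c["img"][:,:,::-1])
E
```

```text
clock: 4.85
tool_pos: [0.4599, -0.2924, 0.0156]
eef_rot: [3.142, 0.0, 0.369]
ft_force: [0.1, -0.0, 0.1]
grip_width: 0.0201
[ 0.46   -0.2924  0.0156  0.3462 -0.0118  0.0894  0.0201]
```

View pics/w4.png

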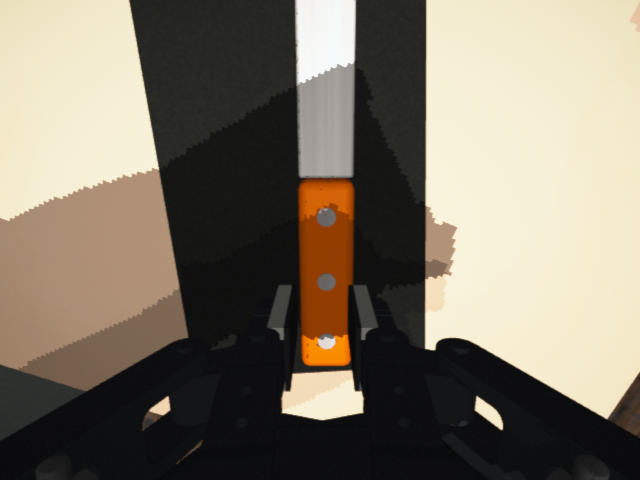

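The reading equals the commanded 20 mm, so the jaws stopped at the command and not on the handle. I'll command fully shut so that the grip force acts.

```bash
python3 -m jog '[[0,[0,0,0],[0,0,0]],[0,[0,0,0],[0,0,0]],[0,[0,0,0],[0,0,0]],[0,[0,0,0],[0,0,0]]]' 100;python3 - <<'E'
from h import *
a=[]
for i in range(3):
    c=capture("wrist");s=state();a.append(np.r_[s["tool_pos"],s["ft_force"],s["grip_width"]])
print(np.mean(a,0));cv2.imwrite("pics/w5.png",c["img"][:,:,::-1])
E
```

```text
clock: 5.33
tool_pos: [0.46, -0.2924, 0.0156]
eef_rot: [-3.142, 0.0, 0.369]
ft_force: [-0.0, 1.0, 0.6]
grip_width: -0.0
[ 0.46   -0.2924  0.0156  0.4644 -0.3007 -0.132  -0.    ]
```

View pics/w5.png

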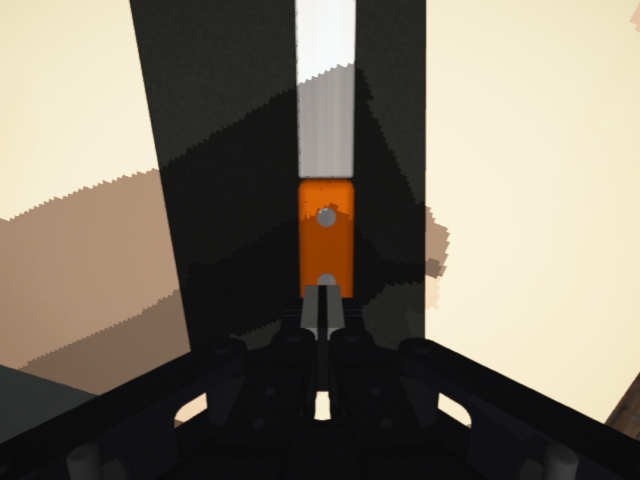

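The fingers closed fully above the handle, so they never reached it and the reported height doesn't match the model. I'll find the real contact height by touching down gently.

```bash
python3 - <<'E'
from h import *
c=capture("scene");crop(c,340,150,180,130,4,"pics/s5.png")
c=capture("wrist");s=state();print(c["pose"],s["tool_pos"],s["joints"])
E
python3 -m jog '[[0,[0,0,-0.2],[0,0,0]],[0,[0,0,0],[0,0,0]]]';python3 -m jog '[[0,[0,0,-0.2],[0,0,0]],[0,[0,0,0],[0,0,0]]]'
```

```text
[[ 0.36    0.8988  0.25    0.5228]
 [-0.9329  0.3467  0.0969 -0.2676]
 [ 0.0005 -0.2681  0.9634  0.181 ]
 [ 0.      0.      0.      1.    ]] [ 0.46   -0.2924  0.0156] [-0.6849  0.3136 -0.4251  0.832  -0.      2.0879]
clock: 5.75
tool_pos: [0.4598, -0.2923, 0.0133]
eef_rot: [-3.141, 0.0, 0.369]
ft_force: [-0.7, 0.2, -0.5]
grip_width: -0.0004
clock: 5.92
tool_pos: [0.4597, -0.2922, 0.0112]
eef_rot: [-3.141, 0.0, 0.369]
ft_force: [-0.3, -0.2, 0.0]
grip_width: 0.0002
```

View pics/s5.png

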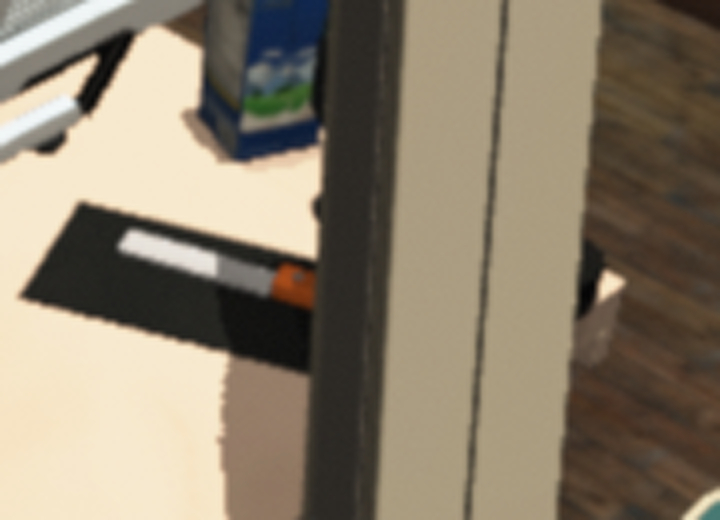

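```bash
python3 - <<'E'
from h import *
c=capture("wrist")
import numpy as np
c["pose"][2,3]+=.0044  # w4 picture was taken 4.4 mm higher
w=onz(c,[(326,178),(326,366)],.02);print(w,np.linalg.norm(w[0]-w[1]))
E
python3 -m jog '[[0,[0,0,-0.2],[0,0,0]],[0,[0,0,0],[0,0,0]]]';python3 -m jog '[[0,[0,0,-0.2],[0,0,0]],[0,[0,0,0],[0,0,0]]]'
```

```text
[[ 0.5053 -0.2759  0.02  ]
 [ 0.4236 -0.3076  0.02  ]] 0.08767778000553342
clock: 6.13
tool_pos: [0.4598, -0.2923, 0.0093]
eef_rot: [-3.141, 0.0, 0.369]
ft_force: [-0.6, 0.2, -0.5]
grip_width: -0.0003
clock: 6.3
tool_pos: [0.4598, -0.2922, 0.0073]
eef_rot: [-3.141, 0.0, 0.369]
ft_force: [-0.7, -0.0, 0.2]
grip_width: -0.0001
```

```bash
python3 -m jog '[[0,[0,0,-0.2],[0,0,0]],[0,[0,0,0],[0,0,0]]]';python3 -m jog '[[0,[0,0,-0.2],[0,0,0]],[0,[0,0,0],[0,0,0]]]'; python3 - <<'E'
from h import *
c=capture("wrist");cv2.imwrite("pics/w6.png",c["img"][:,:,::-1]);print(state()["tool_pos"])
c=capture("top");crop(c,340,180,140,150,5,"pics/t6.png")
E
```

```text
clock: 6.47
tool_pos: [0.4598, -0.2923, 0.0053]
eef_rot: [-3.141, 0.0, 0.369]
ft_force: [0.6, -0.8, -0.9]
grip_width: 0.0004
clock: 6.63
tool_pos: [0.4598, -0.2923, 0.0033]
eef_rot: [-3.141, 0.0, 0.369]
ft_force: [0.5, -0.5, -0.7]
grip_width: 0.0002
[ 0.4598 -0.2923  0.0034]
```

View pics/w6.png

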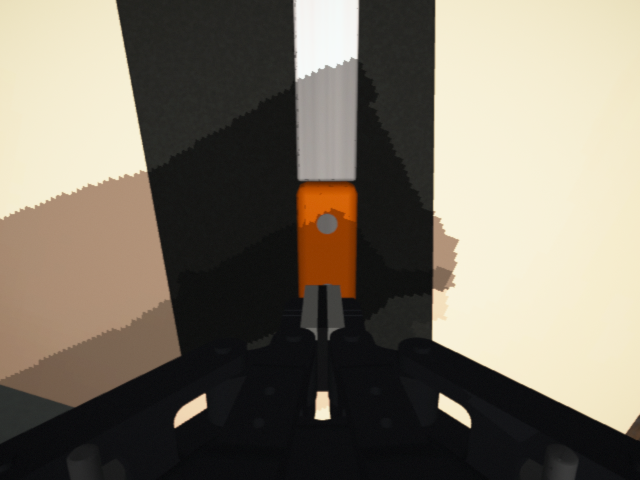

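View pics/t6.png

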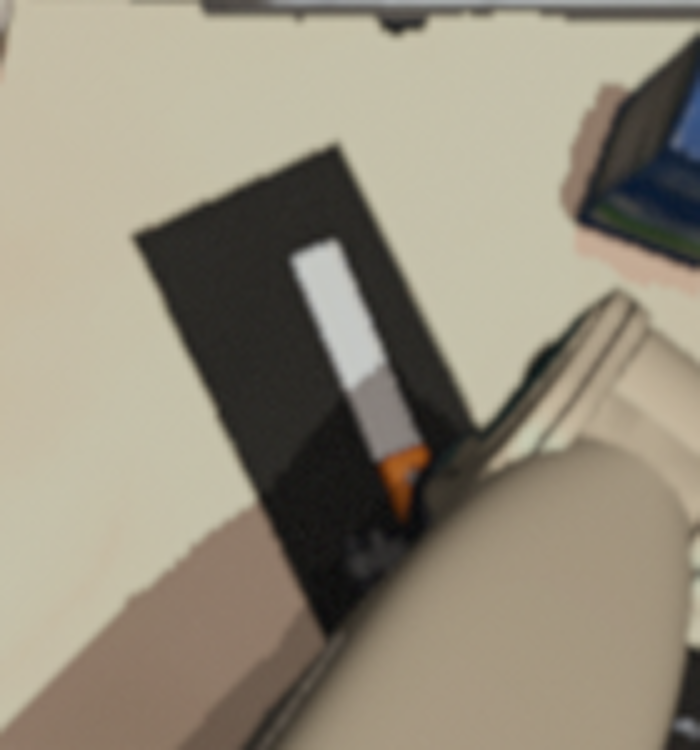

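Still no contact at a reported 3 mm, so the reported tool point lies well ahead of the real fingertips. I'll carry on down gently.

```bash
for i in 1; do python3 -m jog '[[0,[0,0,-0.2],[0,0,0]],[0,[0,0,0],[0,0,0]]]'; done;python3 -m jog '[[0,[0,0,-0.2],[0,0,0]],[0,[0,0,0],[0,0,0]]]';python3 -m jog '[[0,[0,0,-0.2],[0,0,0]],[0,[0,0,0],[0,0,0]]]'
```

```text
clock: 6.9
tool_pos: [0.4598, -0.2923, 0.0014]
eef_rot: [-3.141, 0.0, 0.369]
ft_force: [-0.0, -0.1, 0.1]
grip_width: 0.0001
clock: 7.07
tool_pos: [0.4598, -0.2923, -0.0007]
eef_rot: [-3.141, 0.0, 0.369]
ft_force: [0.1, 0.0, -0.3]
grip_width: -0.0003
clock: 7.23
tool_pos: [0.4599, -0.2924, -0.0026]
eef_rot: [-3.142, 0.0, 0.369]
ft_force: [0.5, -0.2, -0.5]
grip_width: 0.0
```

```bash
python3 -m jog '[[0,[0,0,-0.3],[0,0,0]],[0,[0,0,0],[0,0,0]]]';python3 -m jog '[[0,[0,0,-0.3],[0,0,0]],[0,[0,0,0],[0,0,0]]]';python3 -m jog '[[0,[0,0,-0.2],[0,0,0]],[0,[0,0,0],[0,0,0]]]';python3 -m jog '[[0,[0,0,-0.2],[0,0,0]],[0,[0,0,0],[0,0,0]]]'
```

```text
clock: 7.4
tool_pos: [0.4601, -0.2925, -0.0028]
eef_rot: [-3.142, 0.0, 0.369]
ft_force: [-5.8, 4.7, 18.5]
grip_width: -0.0001
clock: 7.57
tool_pos: [0.4601, -0.2926, -0.0029]
eef_rot: [3.141, 0.001, 0.369]
ft_force: [-11.0, 8.1, 39.9]
grip_width: 0.0001
clock: 7.73
tool_pos: [0.4602, -0.2927, -0.003]
eef_rot: [3.141, 0.001, 0.369]
ft_force: [-14.9, 11.3, 53.3]
grip_width: 0.0001
clock: 7.9
tool_pos: [0.4602, -0.2927, -0.0031]
eef_rot: [3.141, 0.001, 0.369]
ft_force: [-18.7, 14.5, 67.4]
grip_width: -0.0001
```

Contact came at a reported z of −2.7 mm, where the shut fingertips meet the 20 mm handle top. So the real tips sit about 23 mm behind the reported TCP, not 14 mm ahead. The wrist picture's pad spacing shows the same sense of offset. I also let the force climb to 67 N by chaining those steps, so from here I'll move one check at a time. Next I'll back off, open, and go down with the right offset.

```bash
python3 -m jog '[[0,[0,0,1.3],[0,0,0]],[4.5,[0,0,0.4],[0,0,0]],[4.5,[0,0,0],[0,0,0]],[4.5,[0,0,0],[0,0,0]],[4.5,[0,0,0],[0,0,0]],[4.5,[0,0,0],[0,0,0]]]' 100; python3 - <<'E'
from h import *
c=capture("wrist");cv2.imwrite("pics/w7.png",c["img"][:,:,::-1]);print(state()["tool_pos"])
E
```

```text
clock: 8.4
tool_pos: [0.4591, -0.2917, 0.0033]
eef_rot: [-3.139, 0.001, 0.369]
ft_force: [-0.0, 0.7, -0.1]
grip_width: 0.0452
[ 0.4591 -0.2917  0.0033]
```

View pics/w7.png

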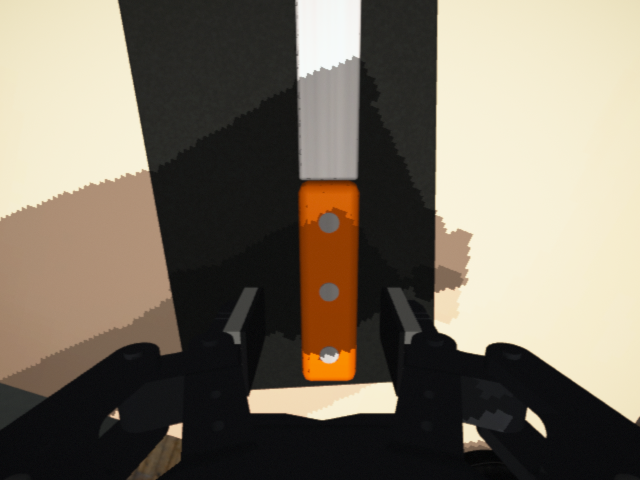

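```bash
python3 -m jog '[[4.5,[0,0,-0.7],[0,0,0]],[4.5,[0,0,-0.7],[0,0,0]],[4.5,[0,0,0],[0,0,0]]]'
```

```text
clock: 8.7
tool_pos: [0.4585, -0.2912, -0.0116]
eef_rot: [-3.138, 0.002, 0.369]
ft_force: [-0.5, 0.1, 0.4]
grip_width: 0.0451
```

```bash
python3 -m jog '[[4.5,[0,0,-0.5],[0,0,0]],[4.5,[0,0,0],[0,0,0]]]'
```

```text
clock: 8.87
tool_pos: [0.4592, -0.2918, -0.0156]
eef_rot: [-3.14, 0.001, 0.369]
ft_force: [0.4, -0.3, -0.8]
grip_width: 0.0448
```

```bash
python3 -m jog '[[0,[0,0,0],[0,0,0]],[0,[0,0,0],[0,0,0]],[0,[0,0,0],[0,0,0]],[0,[0,0,0],[0,0,0]],[0,[0,0,0],[0,0,0]]]' 100;  python3 - <<'E'
from h import *
c=capture("wrist");cv2.imwrite("pics/w8.png",c["img"][:,:,::-1]);s=state();print(s["tool_pos"],s["ft_force"],s["grip_width"])
E
```

```text
clock: 9.28
tool_pos: [0.4603, -0.2927, -0.0139]
eef_rot: [3.141, -0.0, 0.369]
ft_force: [-1.1, 0.7, 2.9]
grip_width: 0.0213
[ 0.4603 -0.2927 -0.0139] [-1.0758 -0.0847  3.0728] 0.020996387229537918
```

View pics/w8.png

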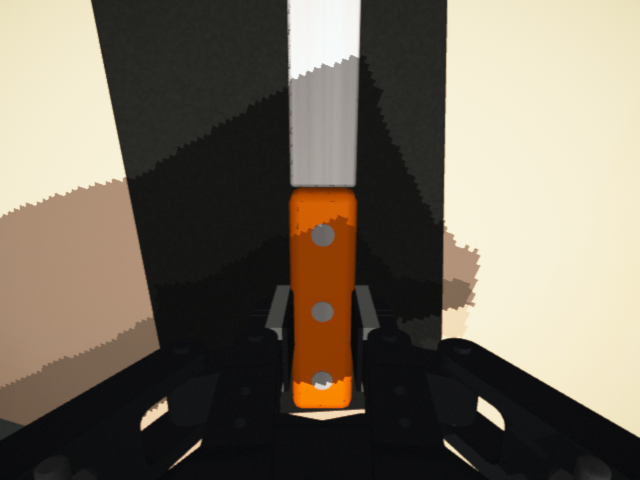

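The jaws have stopped on the handle, with the handle at columns 290–356 snug between the pads (width 21 mm). Now I'll lift.

```bash
python3 -m jog '[[0,[0,0,1],[0,0,0]],[0,[0,0,3],[0,0,0]],[0,[0,0,4],[0,0,0]],[0,[0,0,4],[0,0,0]],[0,[0,0,4],[0,0,0]],[0,[0,0,2],[0,0,0]],[0,[0,0,0],[0,0,0]],[0,[0,0,0],[0,0,0]]]' 100;  python3 - <<'E'
from h import *
c=capture("wrist");cv2.imwrite("pics/w9.png",c["img"][:,:,::-1]);s=state();print(s["tool_pos"],s["ft_force"],s["grip_width"],s["joints"])
c=capture("scene");cv2.imwrite("pics/s9.png",c["img"][:,:,::-1])
c=capture("top");cv2.imwrite("pics/t9.png",c["img"][:,:,::-1])
E
```

```text
clock: 10.0
tool_pos: [0.4608, -0.293, 0.1673]
eef_rot: [3.139, -0.002, 0.369]
ft_force: [-0.2, -0.2, -2.8]
grip_width: 0.0211
[ 0.4595 -0.2919  0.1653] [-1.0083 -0.6106 -1.7505] 0.020937590009051234 [-0.6849  0.1621 -0.2634  1.1459  0.0001  2.0879]
```

View pics/w9.png

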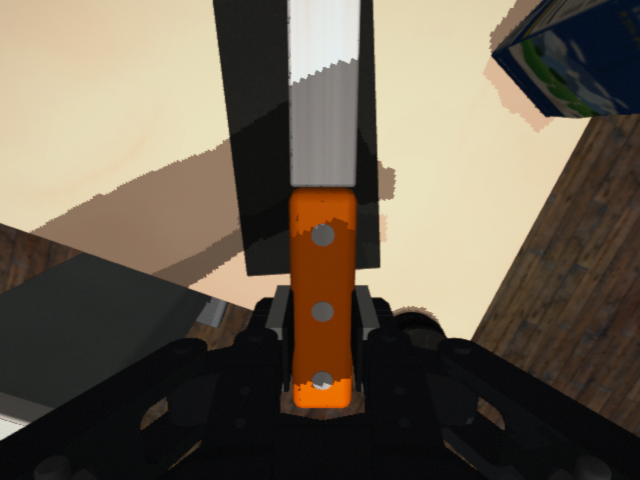

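View pics/s9.png

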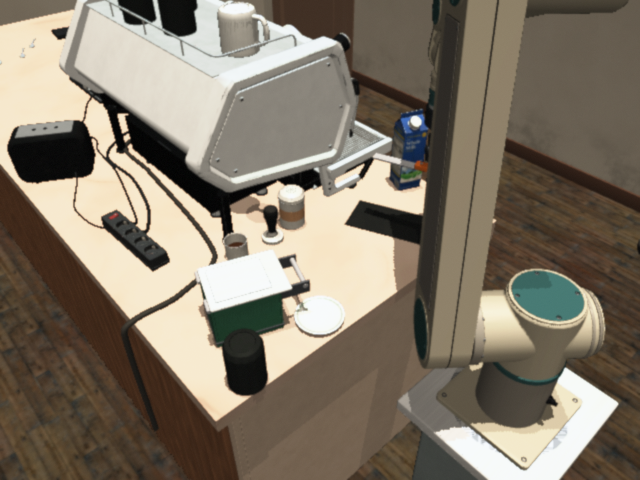

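View pics/t9.png

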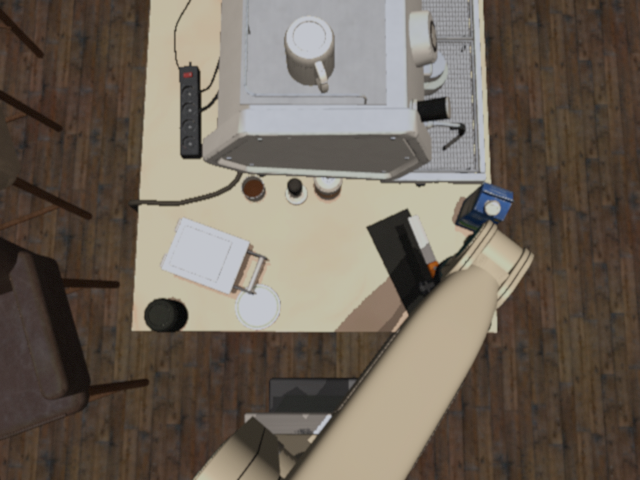

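The bar is held in the same place as before the lift: handle/blade border at row 187, handle end at row 408. I'll work out its pose in the tool frame and cross-check the tip by triangulation.

```bash
python3 - <<'E'
from h import *
c=capture("wrist");s=state();p=s["tool_pos"];print(p,s["eef_rot"])
z=p[2]+.018+.016
w=onz(c,[(323,187),(323,408)],z);v=w[0]-w[1];print("handle",w,np.linalg.norm(v),np.arctan2(v[1],v[0]))
d=v[:2]/np.linalg.norm(v[:2]); n=np.array([-d[1],d[0]])
for q,bx in((w[0],-.012),(w[1],-.1)): o=q[:2]-d*bx; r=p[:2]-o; print("TCP in bar xy",r@d,r@n)
t=capture("top");sc=capture("scene");crop(t,390,200,60,90,8,"pics/t10.png");crop(sc,350,130,90,60,8,"pics/s10.png")
o=p[:2]-d*(-.056); tip=np.r_[o+d*.1,z-.013];print("pred tip",tip,proj(t,tip),proj(sc,tip))
E
```

```text
[ 0.4584 -0.2911  0.1632] [-3.1374  0.0024  0.3688]
handle [[ 0.5041 -0.2734  0.1972]
 [ 0.4223 -0.3051  0.1972]] 0.0877145269457454 0.36897872108937446
TCP in bar xy -0.06102766029365676 4.512261018729984e-05
TCP in bar xy -0.061313133347911365 4.5122610187278125e-05
pred tip [ 0.6039 -0.2348  0.1842] [[412.0559 217.6755]] [[375.2848 156.169 ]]
```

View pics/t10.png

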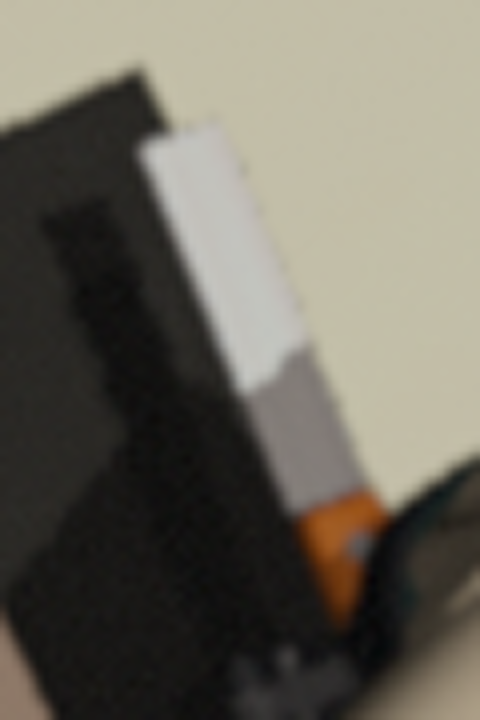

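View pics/s10.png

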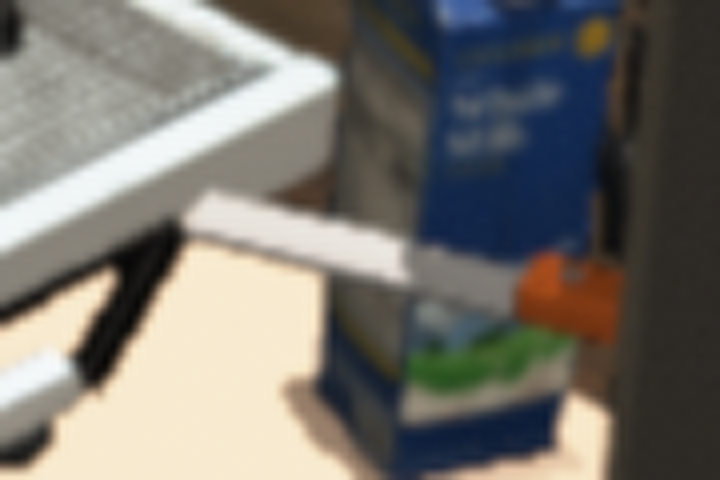

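Predicted and observed tip agree to about 1 px (2 mm): (412.5,217) in the top view and (374.5,156) in the scene view. So the bar underside is at TCP z + 18 mm, and the tip is 160 mm ahead of the TCP along the bar. I'll carry it to the pre-insert position, in line with the bin.

```bash
python3 -m jog '[[0,[-0.19,2.42,0],[0,0,0.072]],[0,[-0.19,2.42,0],[0,0,0.072]],[0,[-0.19,2.42,0],[0,0,0.072]],[0,[-0.19,2.42,0],[0,0,0.072]],[0,[-0.19,2.42,0],[0,0,0.072]],[0,[-0.19,2.42,0],[0,0,0.072]],[0,[-0.19,2.42,0],[0,0,0.072]],[0,[-0.19,2.42,0],[0,0,0.072]]]' 100; python3 -m jog '[[0,[-0.19,2.42,0],[0,0,0.072]],[0,[-0.19,2.42,0],[0,0,0.072]],[0,[-0.19,2.42,0],[0,0,0.072]],[0,[-0.19,2.42,0],[0,0,0.067]],[0,[0,0,0],[0,0,0]],[0,[0,0,0],[0,0,0]]]'; python3 - <<'E'
from h import *
t=capture("top");sc=capture("scene");c=capture("wrist");s=state();print(s["tool_pos"],s["eef_rot"],s["joints"])
crop(t,150,190,160,130,5,"pics/t11.png");crop(sc,180,180,200,150,4,"pics/s11.png");cv2.imwrite("pics/w11.png",c["img"][:,:,::-1])
E
```

```text
clock: 10.97
tool_pos: [0.4438, -0.0975, 0.1646]
eef_rot: [-3.14, 0.0, 0.948]
ft_force: [0.8, -0.3, -1.4]
grip_width: 0.0212
clock: 11.47
tool_pos: [0.4363, -0.0011, 0.1647]
eef_rot: [-3.14, 0.001, 1.23]
ft_force: [0.0, -0.5, -2.0]
grip_width: 0.0209
[ 0.4372 -0.0026  0.1653] [-3.1412  0.0005  1.2265] [-0.1538 -0.0305 -0.4716  1.1302 -0.0004  1.7613]
```

View pics/t11.png

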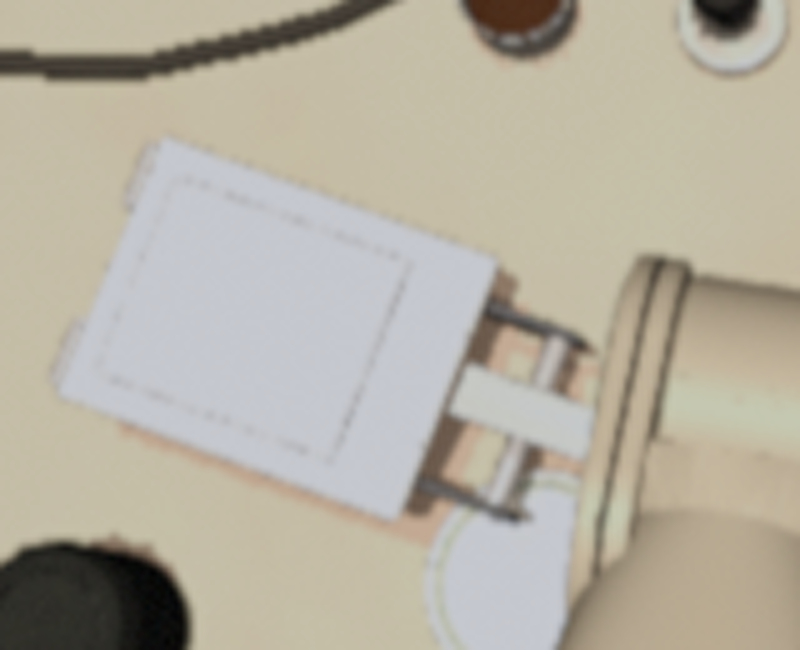

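View pics/s11.png

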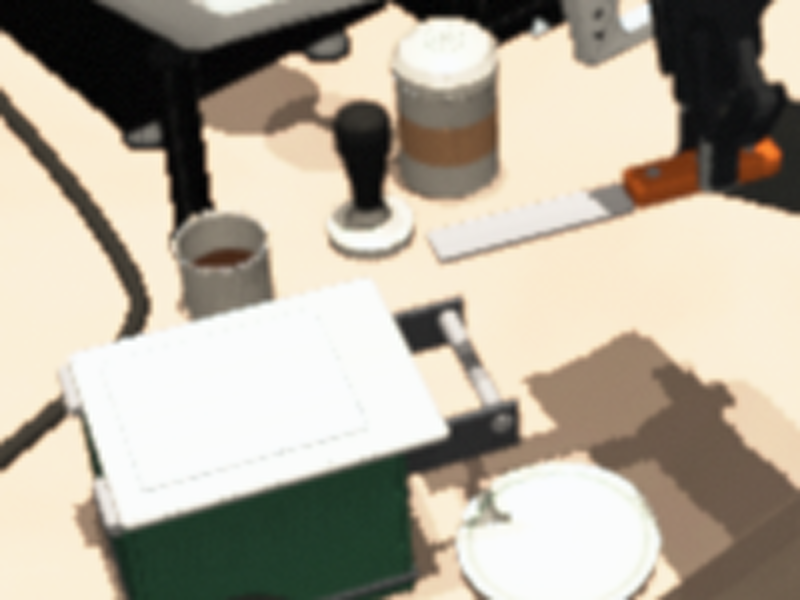

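View pics/w11.png

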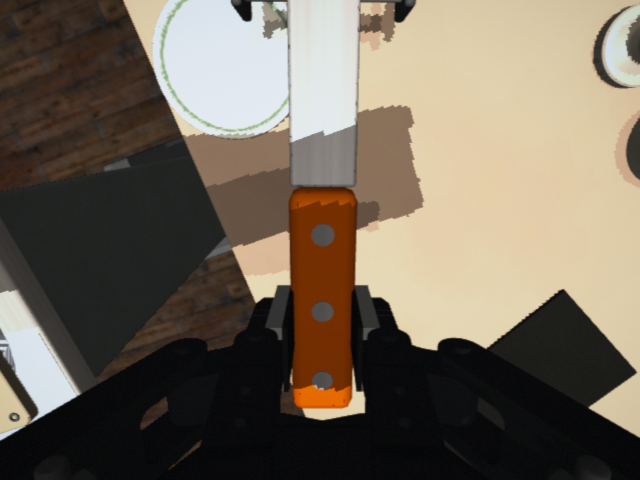

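The cheek ends at (243,10) and (403,10) sit symmetric about the bar at column 323, so the alignment is good. I'll check the tip in the bin frame in each view.

```bash
python3 - <<'E'
from h import *
t=capture("top");sc=capture("scene");s=state();p=s["tool_pos"];print(p)
yaw=1.228;d=np.array([np.cos(yaw),np.sin(yaw)]);n=np.array([-d[1],d[0]])
zt=p[2]+.018+.006
for nm,c,uv,L in(("top",t,np.array([459,387])/5+[150,190]-.4,[.4971,.1625]),("scene",sc,np.array([437,248])/4+[180,180]-.4,[.4957,.1663])):
    w=onz(c,uv,zt)[0];r=w[:2]-L;print(nm,w,"bin x,y",-.099+r@d,r@n)
print("pred tip",p[:2]+.16*d)
E
```

```text
[ 0.4372 -0.0028  0.1654]
top [0.4896 0.147  0.1894] bin x,y -0.11615797782172187 0.0018708954020838775
scene [0.4859 0.1496 0.1894] bin x,y -0.11806146912733728 0.003609679265141751
pred tip [0.491  0.1479]
```

```bash
python3 -m jog '[[0,[0,0,-2],[0,0,0]],[0,[0,0,-3],[0,0,0]],[0,[0,0,-1.5],[0,0,0]],[0,[0,0,0],[0,0,0]],[0,[0,0,0],[0,0,0]]]' 100; python3 - <<'E'
from h import *
t=capture("top");sc=capture("scene");c=capture("wrist");s=state();print(s["tool_pos"],s["eef_rot"],s["joints"],s["ft_force"])
crop(t,215,240,80,70,10,"pics/t12.png");crop(sc,250,200,110,90,7,"pics/s12.png");cv2.imwrite("pics/w12.png",c["img"][:,:,::-1])
E
```

```text
clock: 12.13
tool_pos: [0.4363, -0.0024, 0.1]
eef_rot: [-3.139, 0.001, 1.226]
ft_force: [0.2, 0.1, -2.5]
grip_width: 0.021
[ 0.4388 -0.0025  0.1021] [ 3.1386 -0.0005  1.2271] [-0.1533  0.0304 -0.5564  0.981  -0.      1.7612] [-0.4278  0.2656 -1.7803]
```

View pics/t12.png

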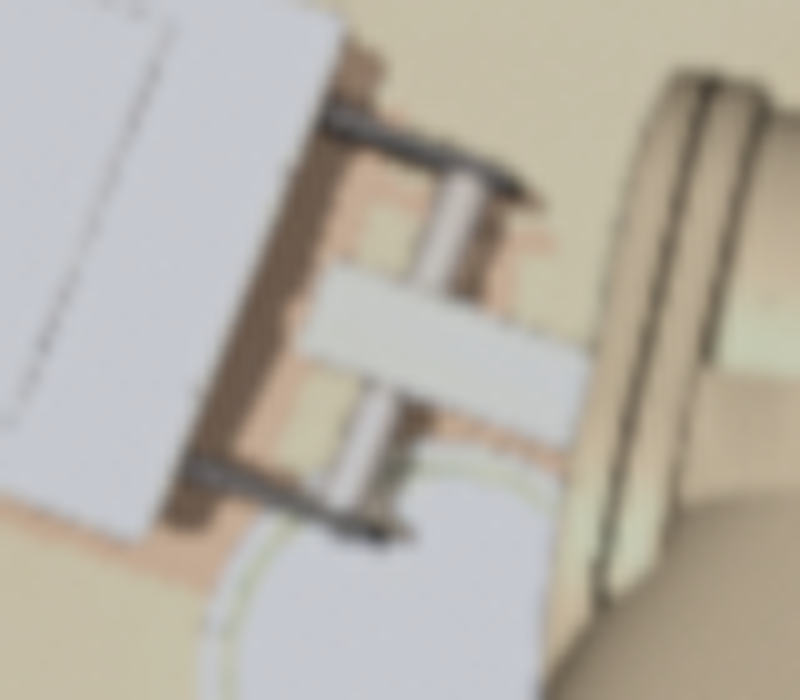

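View pics/s12.png

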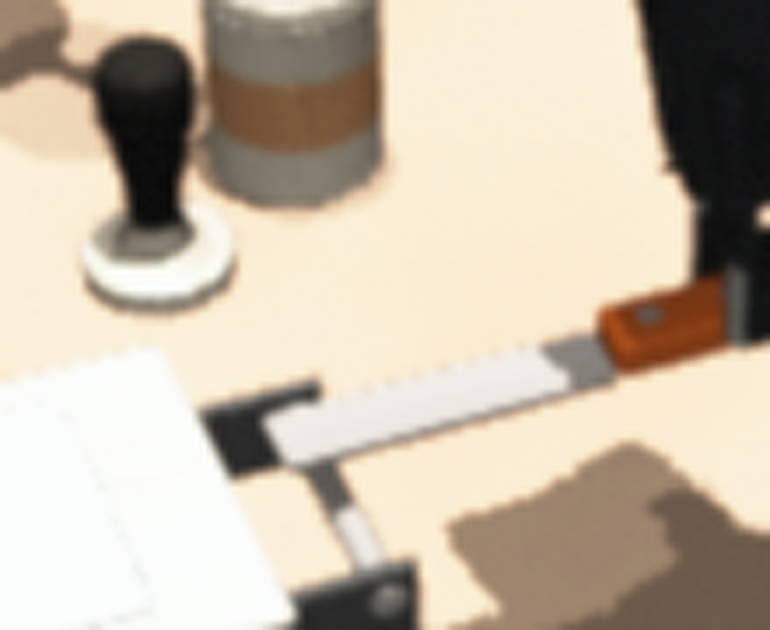

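View pics/w12.png

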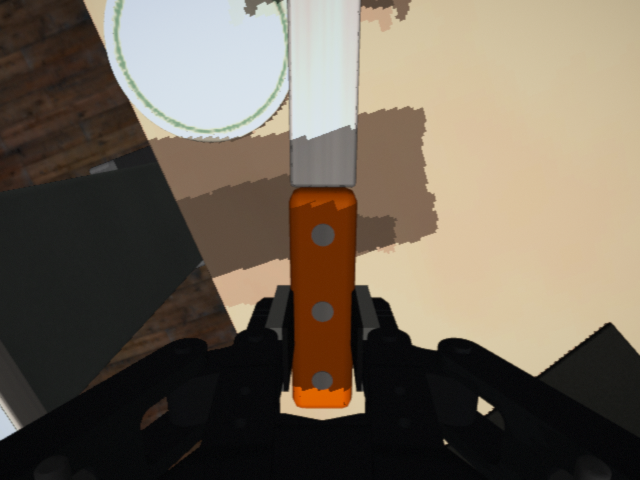

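```bash
python3 -m jog '[[0,[0,0,-1],[0,0,0]],[0,[0,0,-0.8],[0,0,0]],[0,[0,0,0],[0,0,0]],[0,[0,0,0],[0,0,0]]]' 100; python3 - <<'E'
from h import *
t=capture("top");sc=capture("scene");c=capture("wrist");s=state();print(s["tool_pos"],s["eef_rot"],s["joints"],s["ft_force"])
crop(t,215,240,80,70,10,"pics/t13.png");crop(sc,250,220,110,90,7,"pics/s13.png")
E
```

```text
clock: 12.62
tool_pos: [0.4363, -0.0018, 0.0819]
eef_rot: [-3.14, 0.0, 1.228]
ft_force: [0.6, 0.3, -0.9]
grip_width: 0.0205
[ 0.4373 -0.002   0.0827] [ 3.1414 -0.      1.2279] [-0.1526  0.0524 -0.5805  0.9377 -0.      1.7611] [ 0.5143 -0.9733 -2.692 ]
```

View pics/s13.png

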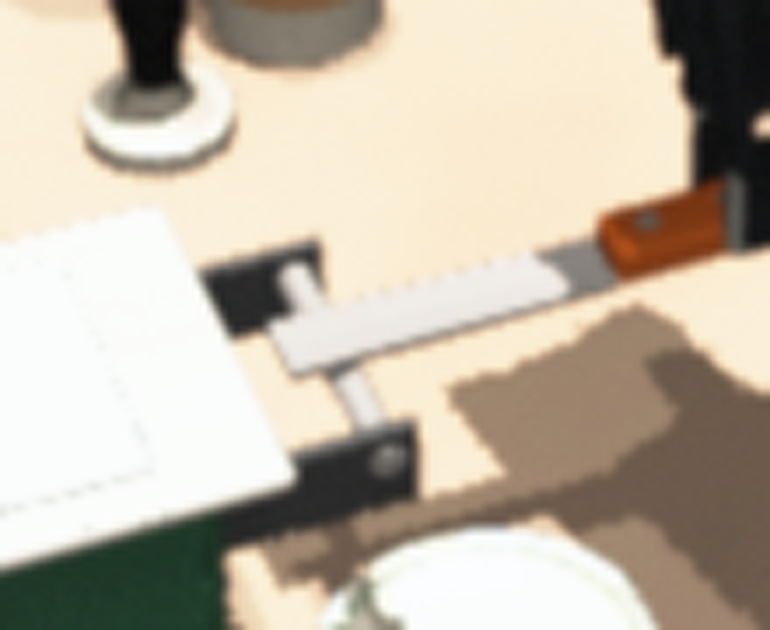

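View pics/t13.png

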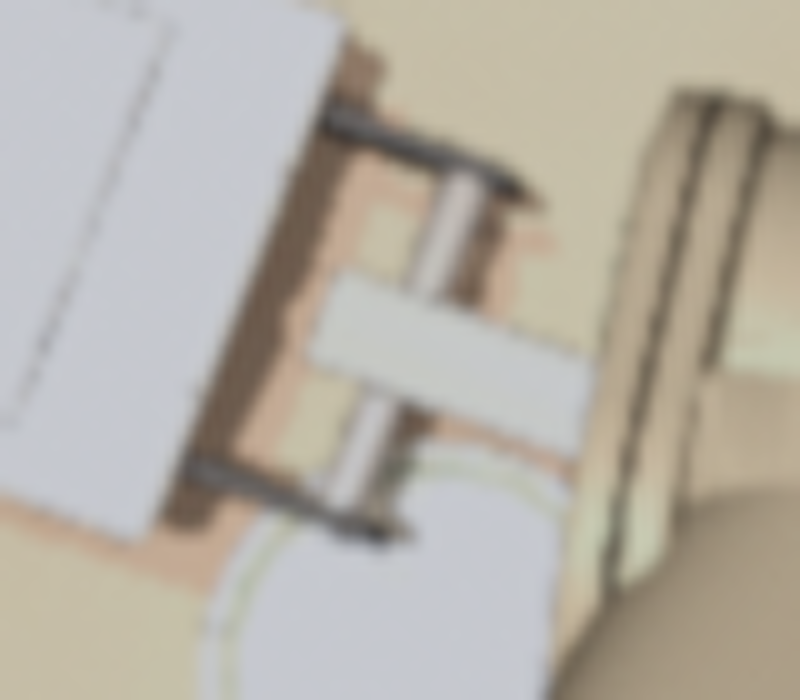

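```bash
python3 - <<'E'
from h import *
t=capture("top");sc=capture("scene")
yaw=1.228;d=np.array([np.cos(yaw),np.sin(yaw)]);n=np.array([-d[1],d[0]])
for nm,c,uv,L in(("top",t,np.array([325,313])/10+[215,240]-.4,[.4971,.1625]),("scene",sc,np.array([281,349])/7+[250,220]-.4,[.4957,.1663])):
    w=onz(c,uv,.107)[0];r=w[:2]-L;print(nm,w,"bin x,y",-.099+r@d,r@n)
s=state();print(s["tool_pos"],s["ft_force"])
# touch height of blade over fulcrum: triangulate height of tip
(o1,d1),(o2,d2)=ray(t,np.array([325,313])/10+[215,240]-.4),ray(sc,np.array([281,349])/7+[250,220]-.4)
A=np.c_[d1[0],-d2[0]];k=np.linalg.lstsq(A,o2-o1,rcond=None)[0];print(o1+d1[0]*k[0],o2+d2[0]*k[1])
# same for lid corners
for a,b in(((345,15),(160,205)),((137,542),(297,480))):
    (o1,d1),(o2,d2)=ray(t,np.array(a)/10+[215,240]-.4),ray(sc,np.array(b)/7+[250,220]-.4)
    A=np.c_[d1[0],-d2[0]];k=np.linalg.lstsq(A,o2-o1,rcond=None)[0];print("lid",o1+d1[0]*k[0],o2+d2[0]*k[1])
E
```

```text
top [0.4896 0.1456 0.107 ] bin x,y -0.11738087499271216 0.0013518035820850231
scene [0.4885 0.1497 0.107 ] bin x,y -0.11708851471848923 0.0012007623833307519
[ 0.4375 -0.002   0.0829] [ 0.2841  0.6499 -2.2121]
[0.49   0.1462 0.1032] [0.4914 0.1475 0.1035]
lid [0.5596 0.1415 0.116 ] [0.5597 0.1416 0.1161]
lid [0.4349 0.1871 0.1146] [0.4347 0.187  0.1145]
```

The tip is at bin x ≈ −117 mm in both views, y ≈ 1 mm, its top at about 106 mm against the lip at 110 mm. I'll advance 33 mm along the bin axis.

```bash
python3 -m jog '[[0,[0.22,0.62,0],[0,0,0]],[0,[0.22,0.62,0],[0,0,0]],[0,[0.22,0.62,0],[0,0,0]],[0,[0.22,0.62,0],[0,0,0]],[0,[0,0,0],[0,0,0]]]' 100; python3 - <<'E'
from h import *
s=state();print(s["tool_pos"],s["ft_force"],s["torque"])
E
```

```text
clock: 13.28
tool_pos: [0.4466, 0.024, 0.0827]
eef_rot: [3.141, -0.001, 1.229]
ft_force: [-0.9, 0.5, -1.7]
grip_width: 0.0209
[0.4466 0.024  0.0827] [-0.9138  0.5173 -1.6877] [-0.0467  0.0715 -0.0058]
```

```bash
python3 -m jog '[[0,[0.22,0.62,0],[0,0,0]],[0,[0,0,0],[0,0,0]],[0,[0,0,0],[0,0,0]],[0,[0,0,0],[0,0,0]]]' 100; python3 - <<'E'
from h import *
t=capture("top");sc=capture("scene");c=capture("wrist");s=state();print(s["tool_pos"],s["eef_rot"],s["joints"],s["ft_force"])
crop(t,215,240,80,70,10,"pics/t14.png");crop(sc,250,220,110,90,7,"pics/s14.png");cv2.imwrite("pics/w14.png",c["img"][:,:,::-1])
E
```

```text
clock: 13.62
tool_pos: [0.4481, 0.029, 0.0826]
eef_rot: [-3.141, 0.0, 1.228]
ft_force: [0.7, -0.3, -1.5]
grip_width: 0.021
[0.4481 0.0288 0.0826] [-3.1415  0.0002  1.2275] [-0.0799  0.0735 -0.5579  0.9395 -0.0001  1.8342] [-0.8993 -0.2933 -1.9472]
```

View pics/s14.png

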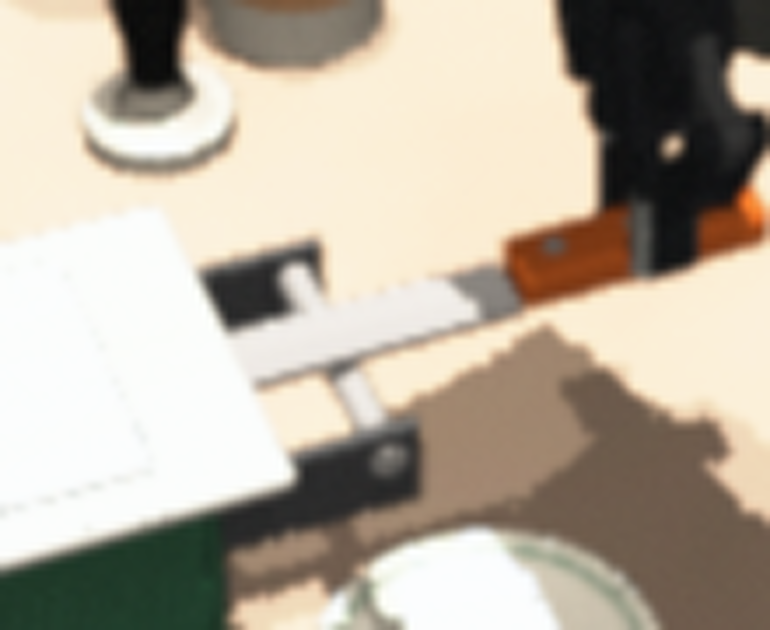

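View pics/t14.png

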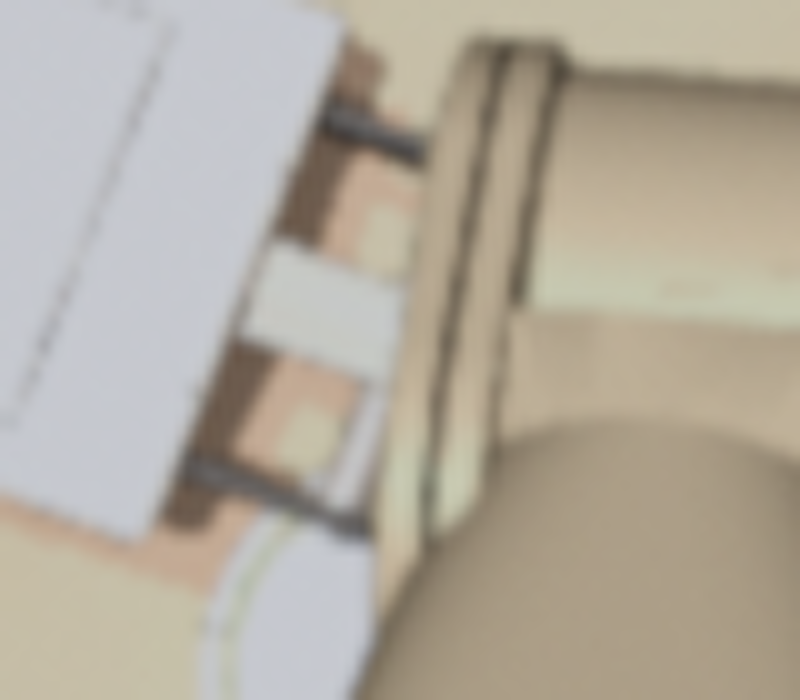

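The tip is under the lip at bin x ≈ −84.5 mm and no force is building. Now I'll compute the TCP path for levering about the fulcrum.

```bash
cat > lev.py <<'E'
import numpy as np
d=np.array([.336,.942])
def tcp(th,tipx):
    u=np.array([np.cos(th),np.sin(th)]);n=np.array([-u[1],u[0]])
    C=np.array([-.135,.092])+.006*n
    L=(tipx-C[0])/u[0]; tip=C+L*u            # lower tip corner
    up=tip+.006*n
    return tip-.160*u-.018*n, up, (up[1]-.110)*169/(70-up[0]*1000)*1000
p0=np.array([-.0845-.160,.1005-.018])
if __name__=="__main__":
    prev=p0
    for i in range(0,10):
        th=i*.05; p,up,R=tcp(th,-.0845-.002*i/8); q=p-prev; prev=p
        print(round(th,2),"dxyz cm",np.round(np.r_[q[0]*d,q[1]]*100,2),"up",up.round(4),"rise mm",round(R,1),"tcpz",p[1].round(4))
    print("rotvec per .05",.05*.942,-.05*.336)
E
python3 lev.py
```

```text
0.0 dxyz cm [ 0.    0.   -0.25] up [-0.0845  0.104 ] rise mm -6.6 tcpz 0.08
0.05 dxyz cm [ 0.03  0.08 -0.55] up [-0.085   0.1065] rise mm -3.8 tcpz 0.0745
0.1 dxyz cm [ 0.04  0.12 -0.54] up [-0.0856  0.109 ] rise mm -1.1 tcpz 0.0692
0.15 dxyz cm [ 0.06  0.15 -0.53] up [-0.0861  0.1115] rise mm 1.6 tcpz 0.0639
0.2 dxyz cm [ 0.07  0.19 -0.52] up [-0.0867  0.114 ] rise mm 4.4 tcpz 0.0587
0.25 dxyz cm [ 0.08  0.23 -0.5 ] up [-0.0872  0.1166] rise mm 7.1 tcpz 0.0537
0.3 dxyz cm [ 0.09  0.26 -0.48] up [-0.0878  0.1192] rise mm 9.8 tcpz 0.049
0.35 dxyz cm [ 0.11  0.3  -0.45] up [-0.0883  0.1218] rise mm 12.6 tcpz 0.0444
0.4 dxyz cm [ 0.12  0.33 -0.43] up [-0.0888  0.1245] rise mm 15.5 tcpz 0.0401
0.45 dxyz cm [ 0.13  0.36 -0.4 ] up [-0.0894  0.1274] rise mm 18.4 tcpz 0.0362
rotvec per .05 0.0471 -0.016800000000000002
```

```bash
python3 -m jog '[[0,[0,0,-0.25],[0,0,0]],[0,[0.03,0.08,-0.55],[0.047,-0.017,0]],[0,[0.04,0.12,-0.54],[0.047,-0.017,0]],[0,[0,0,0],[0,0,0]],[0,[0,0,0],[0,0,0]]]' 100; python3 - <<'E'
from h import *
s=state();print(s["tool_pos"],s["eef_rot"],s["joints"],s["ft_force"],s["torque"])
E
```

```text
clock: 14.18
tool_pos: [0.4482, 0.0305, 0.069]
eef_rot: [-3.141, -0.099, 1.226]
ft_force: [-1.1, -1.3, -0.2]
grip_width: 0.0214
[0.4482 0.0305 0.069 ] [-3.1409 -0.0989  1.2264] [-0.145   0.0694 -0.6002  0.8821  0.097   1.7711] [-1.0624 -1.3051 -0.2321] [-0.1431  0.2032  0.0962]
```

```bash
python3 -m jog '[[0,[0.06,0.15,-0.53],[0.047,-0.017,0]],[0,[0.07,0.19,-0.52],[0.047,-0.017,0]],[0,[0,0,0],[0,0,0]],[0,[0,0,0],[0,0,0]]]' 100; python3 - <<'E'
from h import *
s=state();print(s["tool_pos"],s["eef_rot"],s["ft_force"],s["torque"])
sc=capture("scene");crop(sc,210,220,150,110,5,"pics/s15.png")
E
```

```text
clock: 14.52
tool_pos: [0.4515, 0.0341, 0.0601]
eef_rot: [3.139, -0.2, 1.228]
ft_force: [-0.7, 1.0, 5.4]
grip_width: 0.0209
[0.4515 0.0341 0.0601] [ 3.1386 -0.2001  1.2283] [-0.7162  0.9506  5.3761] [-0.0528  0.3262  0.2279]
```

View pics/s15.png

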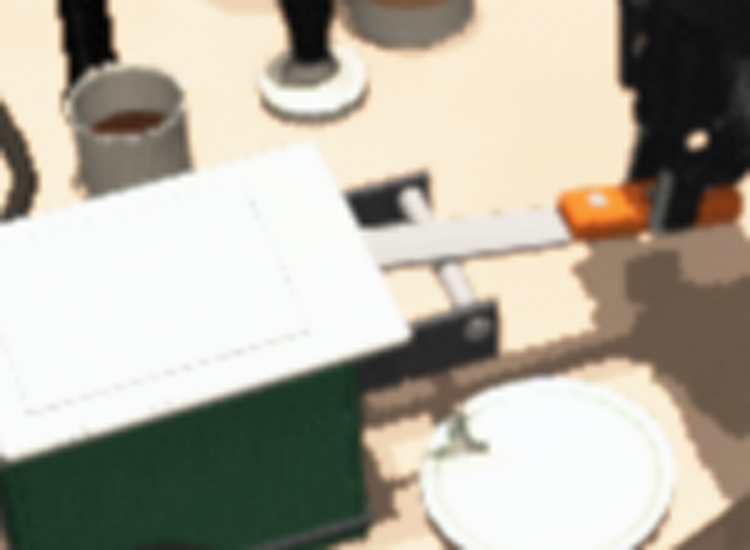

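The bar has tilted across the fulcrum and the force is starting to build (+5 N). I'll keep levering.

```bash
python3 -m jog '[[0,[0.08,0.23,-0.5],[0.047,-0.017,0]],[0,[0.09,0.26,-0.48],[0.047,-0.017,0]],[0,[0,0,0],[0,0,0]],[0,[0,0,0],[0,0,0]]]' 100; python3 - <<'E'
from h import *
s=state();print(s["tool_pos"],s["eef_rot"],s["ft_force"],s["torque"])
E
```

```text
clock: 14.9
tool_pos: [0.453, 0.0381, 0.05]
eef_rot: [3.138, -0.298, 1.228]
ft_force: [-3.2, -1.8, 5.9]
grip_width: 0.0212
[0.453  0.0381 0.05  ] [ 3.1382 -0.2976  1.2283] [-3.2444 -1.8244  5.8664] [-0.6381  0.4076  0.32  ]
```

```bash
python3 -m jog '[[0,[0.11,0.3,-0.45],[0.047,-0.017,0]],[0,[0.12,0.33,-0.43],[0.047,-0.017,0]],[0,[0,0,0],[0,0,0]],[0,[0,0,0],[0,0,0]]]' 100; python3 - <<'E'
from h import *
s=state();print(s["tool_pos"],s["eef_rot"],s["ft_force"],s["torque"])
sc=capture("scene");crop(sc,210,220,150,110,5,"pics/s16.png");c=capture("wrist");cv2.imwrite("pics/w16.png",c["img"][:,:,::-1])
E
```

```text
clock: 15.23
tool_pos: [0.4547, 0.043, 0.0403]
eef_rot: [3.138, -0.394, 1.228]
ft_force: [-4.8, -7.2, 5.7]
grip_width: 0.0211
[0.4547 0.043  0.0403] [ 3.1383 -0.3937  1.2278] [-4.7602 -7.2051  5.7294] [-1.5014  0.7847  0.3316]
```

View pics/s16.png

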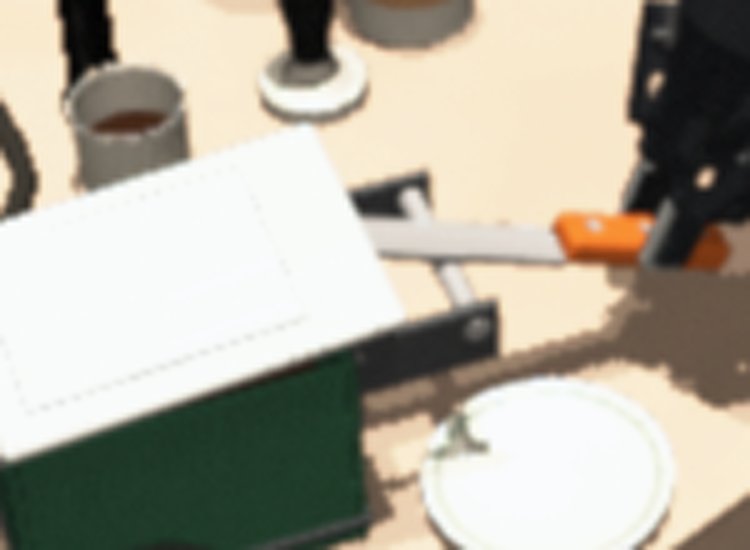

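View pics/w16.png

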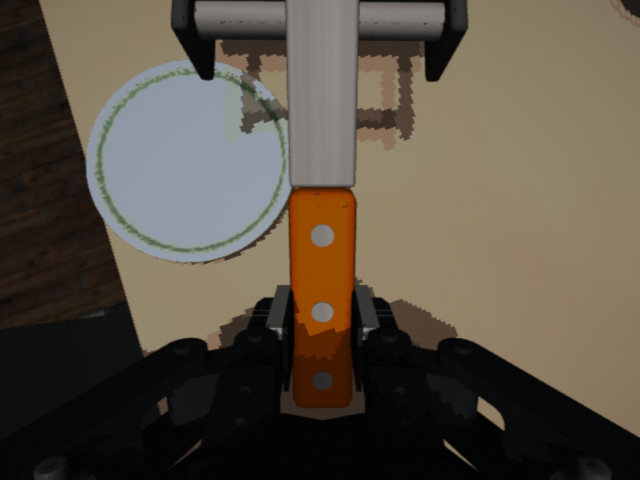

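The lid's front corners moved up in the scene crop: (312,142) → (305,122) and (412,332) → (405,318). I'll convert that into a rise.

```bash
python3 - <<'E'
from h import *
sc=capture("scene")
d=np.array([.336,.942])
for w,obs in(((.5565,.1449),((312,142),(305,122))),((.435,.1877),((412,332),(405,318)))):
    a=proj(sc,np.r_[w,.118])[0]
    for R in(.008,.010,.012,.014,.016):
        b=proj(sc,np.r_[np.array(w)+d*.0*R,.118+R])[0]; print(R,(b-a)*5)
    print("obs",np.array(obs[1])-obs[0])
print(state()["ft_force"])
E
```

```text
0.008 [ -1.1416 -13.3038]
0.01 [ -1.4285 -16.6469]
0.012 [ -1.716 -19.997]
0.014 [ -2.0041 -23.354 ]
0.016 [ -2.2927 -26.718 ]
obs [ -7 -20]
0.008 [ -0.7962 -13.5146]
0.01 [ -0.9964 -16.9121]
0.012 [ -1.197  -20.3173]
0.014 [ -1.3981 -23.73  ]
0.016 [ -1.5996 -27.1504]
obs [ -7 -14]
[-4.1691 -8.0599  3.7149]
```

The rise is about 8–12 mm. I'd like more margin over the 8 mm limit, so I'll lever a bit further, with less forward slide since the rearward force is growing.

```bash
python3 -m jog '[[0,[0.09,0.25,-0.4],[0.047,-0.017,0]],[0,[0.09,0.25,-0.38],[0.047,-0.017,0]],[0,[0,0,0],[0,0,0]],[0,[0,0,0],[0,0,0]]]' 100; python3 - <<'E'
from h import *
s=state();print(s["tool_pos"],s["eef_rot"],s["ft_force"],s["torque"],s["joints"])
sc=capture("scene");crop(sc,210,220,150,110,5,"pics/s17.png");crop(capture("top"),150,190,160,130,5,"pics/t17.png")
E
```

```text
clock: 15.72
tool_pos: [0.4567, 0.0485, 0.0323]
eef_rot: [3.138, -0.495, 1.228]
ft_force: [-3.3, -5.6, 2.5]
grip_width: 0.0211
[0.4567 0.0485 0.0323] [ 3.1378 -0.495   1.2285] [-3.322  -5.5698  2.5025] [-1.2946  0.5937  0.2961] [-0.3779  0.1474 -0.7099  0.7284  0.4948  1.5324]
```

View pics/s17.png

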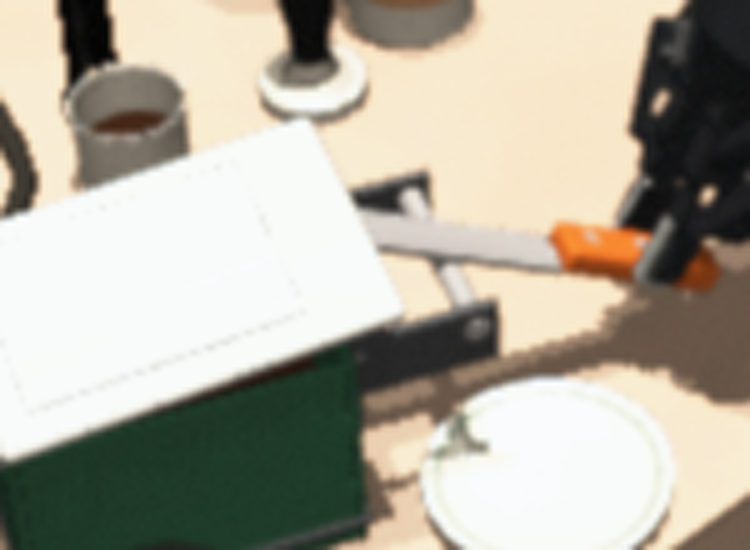

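The lid now stands about 14–16 mm up: corners at (302,115) and (402,308), against (312,142) and (412,332) when shut. Step 2 should be met. I'll back off the tilt so the tip drops clear, keeping the bar on the fulcrum.

```bash
python3 -m jog '[[0,[0,0,0],[0,0,0]],[0,[-0.09,-0.25,0.38],[-0.047,0.017,0]],[0,[-0.09,-0.25,0.4],[-0.047,0.017,0]],[0,[-0.12,-0.33,0.43],[-0.047,0.017,0]],[0,[-0.11,-0.3,0.45],[-0.047,0.017,0]],[0,[-0.09,-0.26,0.48],[-0.047,0.017,0]],[0,[-0.08,-0.23,0.5],[-0.047,0.017,0]],[0,[0,0,0],[0,0,0]]]' 100; python3 - <<'E'
from h import *
s=state();print(s["tool_pos"],s["eef_rot"],s["ft_force"],s["torque"],s["joints"])
sc=capture("scene");crop(sc,210,220,150,110,5,"pics/s18.png")
E
```

```text
clock: 16.48
tool_pos: [0.4525, 0.0349, 0.0607]
eef_rot: [3.136, -0.199, 1.231]
ft_force: [0.8, 0.1, -1.8]
grip_width: 0.0209
[0.4525 0.0349 0.0607] [ 3.1363 -0.1985  1.2312] [ 0.7897  0.1041 -1.7522] [-0.2899  0.0888 -0.0035] [-0.2035  0.072  -0.631   0.8352  0.196   1.7106]
```

View pics/s18.png

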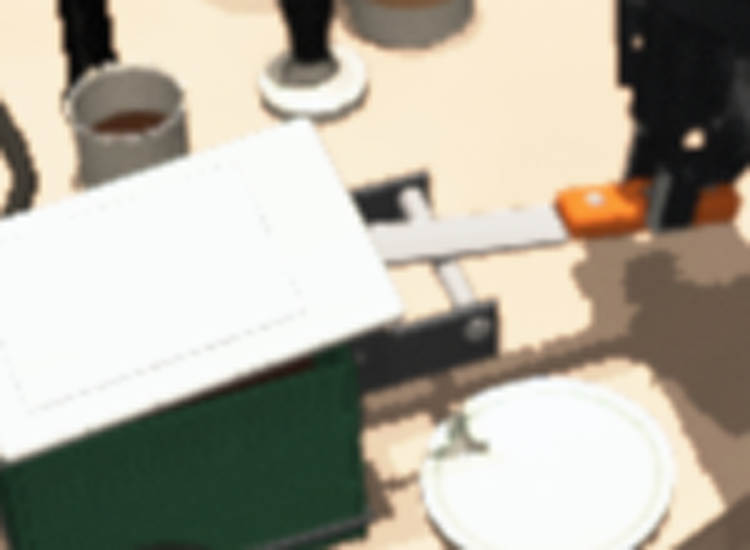

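The lid stays up with the bar unloaded. I'll withdraw, then raise and level the bar.

```bash
python3 -m jog '[[0,[-0.25,-0.71,0],[0,0,0]],[0,[-0.25,-0.71,0],[0,0,0]],[0,[-0.25,-0.71,0],[0,0,0]],[0,[-0.25,-0.71,0],[0,0,0]],[0,[-0.25,-0.71,0],[0,0,0]],[0,[-0.25,-0.71,0],[0,0,0]],[0,[0,0,1],[0,0,0]],[0,[0,0,3],[0,0,0]]]' 100; python3 -m jog '[[0,[0,0,3],[-0.047,0.017,0]],[0,[0,0,3],[-0.047,0.017,0]],[0,[0,0,0],[-0.047,0.017,0]],[0,[0,0,0],[-0.047,0.017,0]],[0,[0,0,0],[0,0,0]],[0,[0,0,0],[0,0,0]]]';python3 - <<'E'
from h import *
s=state();print(s["tool_pos"],s["eef_rot"],s["ft_force"],s["torque"],s["joints"])
cv2.imwrite("pics/s19.png",capture("scene")["img"][:,:,::-1])
cv2.imwrite("pics/w19.png",capture("wrist")["img"][:,:,::-1])
E
```

```text
clock: 17.2
tool_pos: [0.4308, -0.0077, 0.0958]
eef_rot: [-3.133, -0.199, 1.224]
ft_force: [1.0, 0.9, -1.8]
grip_width: 0.0213
clock: 17.7
tool_pos: [0.4352, -0.0076, 0.1591]
eef_rot: [3.142, -0.001, 1.229]
ft_force: [-0.7, 0.1, -2.2]
grip_width: 0.0209
[ 0.4352 -0.0076  0.1591] [ 3.1415 -0.0014  1.2292] [-0.6856  0.056  -2.1907] [-0.0588  0.0523  0.0089] [-0.1671 -0.0298 -0.4845  1.1157  0.0014  1.7452]
```

View pics/s19.png

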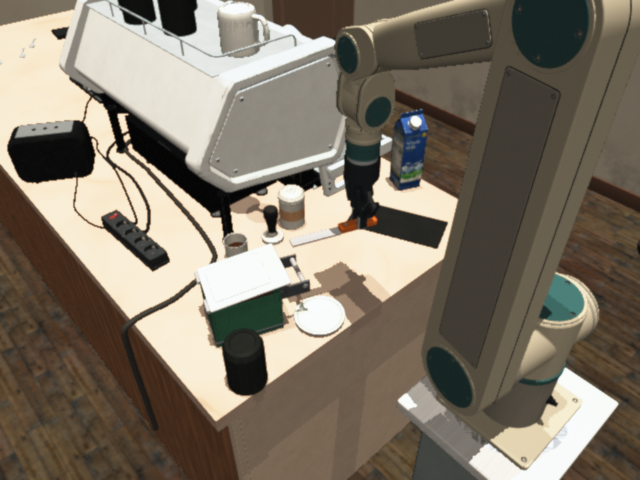

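View pics/w19.png

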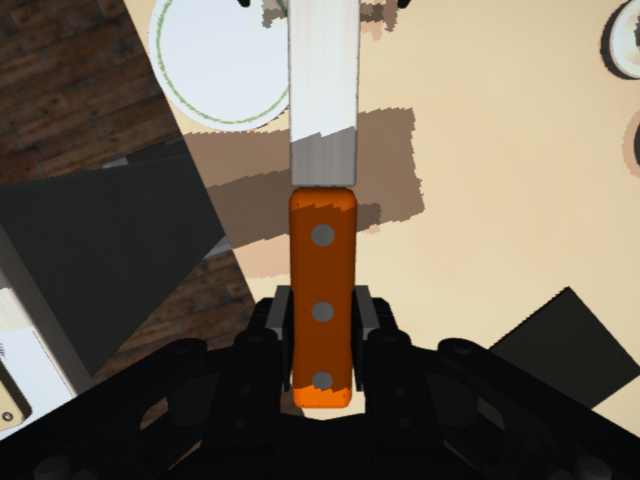

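```bash
python3 -m jog '[[0,[0.3,-2.24,0],[0,0,-0.066]],[0,[0.3,-2.24,0],[0,0,-0.066]],[0,[0.3,-2.24,0],[0,0,-0.066]],[0,[0.3,-2.24,0],[0,0,-0.066]],[0,[0.3,-2.24,0],[0,0,-0.066]],[0,[0.3,-2.24,0],[0,0,-0.066]],[0,[0.3,-2.24,0],[0,0,-0.066]],[0,[0.3,-2.24,0],[0,0,-0.066]]]' 100; python3 -m jog '[[0,[0.3,-2.24,0],[0,0,-0.066]],[0,[0.3,-2.24,0],[0,0,-0.066]],[0,[0.3,-2.24,0],[0,0,-0.066]],[0,[0.3,-2.24,0],[0,0,-0.066]],[0,[0,0,-3],[0,0,0]],[0,[0,0,-3.5],[0,0,0]],[0,[0,0,-3.5],[0,0,0]],[0,[0,0,0],[0,0,0]]]'; python3 - <<'E'
from h import *
c=capture("wrist");s=state();print(s["tool_pos"],s["eef_rot"],s["ft_force"],s["joints"])
cv2.imwrite("pics/w20.png",c["img"][:,:,::-1])
E
```

```text
clock: 18.47
tool_pos: [0.4582, -0.1888, 0.158]
eef_rot: [-3.14, -0.0, 0.695]
ft_force: [-0.0, -0.2, -1.6]
grip_width: 0.0213
clock: 19.13
tool_pos: [0.4646, -0.2733, 0.0514]
eef_rot: [-3.128, 0.007, 0.434]
ft_force: [-2.1, 1.0, -2.8]
grip_width: 0.0214
[ 0.4663 -0.2743  0.0544] [-3.1311  0.0049  0.4344] [ 0.69    0.327  -1.4272] [-0.6516  0.2676 -0.389   0.9257  0.0006  2.0556]
```

View pics/w20.png

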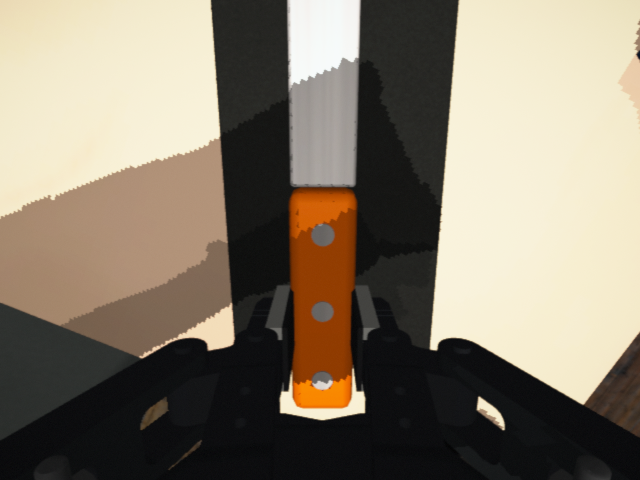

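The bar is parallel to the mat and centred over it. Now I'll lower it.

```bash
python3 -m jog '[[0,[0,0,-2.5],[0,0,0]],[0,[0,0,-2.5],[0,0,0]],[0,[0,0,-1.3],[0,0,0]],[0,[0,0,0],[0,0,0]],[0,[0,0,0],[0,0,0]]]'
```

```text
clock: 19.6
tool_pos: [0.4717, -0.2776, -0.003]
eef_rot: [3.141, -0.001, 0.436]
ft_force: [1.3, 0.3, -1.2]
grip_width: 0.0214
```

```bash
python3 -m jog '[[0,[0,0,-0.8],[0,0,0]],[0,[0,0,0],[0,0,0]],[0,[0,0,0],[0,0,0]]]'
```

```text
clock: 19.85
tool_pos: [0.4718, -0.2775, -0.0113]
eef_rot: [3.14, -0.001, 0.436]
ft_force: [0.2, -0.2, -2.1]
grip_width: 0.0214
```

```bash
python3 -m jog '[[0,[0,0,-0.2],[0,0,0]],[0,[0,0,0],[0,0,0]],[0,[0,0,0],[0,0,0]]]'
```

```text
clock: 20.1
tool_pos: [0.4716, -0.2772, -0.0139]
eef_rot: [3.141, -0.0, 0.436]
ft_force: [0.6, -0.2, -0.8]
grip_width: 0.0213
```

At the original grasp height, with the weight starting to come off. I'll release, opening just enough, and lift.

```bash
python3 -m jog '[[2.6,[0,0,0],[0,0,0]],[3.5,[0,0,0],[0,0,0]],[4.5,[0,0,0],[0,0,0]],[4.5,[0,0,0],[0,0,0]],[4.5,[0,0,0],[0,0,0]],[4.5,[0,0,1],[0,0,0]],[4.5,[0,0,2],[0,0,0]],[4.5,[0,0,3],[0,0,0]]]'; python3 -m jog '[[4.5,[0,0,4],[0,0,0]],[4.5,[0,0,4],[0,0,0]],[4.5,[0,0,4],[0,0,0]],[4.5,[-1.5,1.5,2],[0,0,0]],[4.5,[-2,3,0],[0,0,0]],[4.5,[-2,4,0],[0,0,0]],[4.5,[0,4,0],[0,0,0]],[4.5,[0,4,0],[0,0,0]]]';python3 -m jog '[[4.5,[0,4,0],[0,0,0]],[4.5,[0,0,0],[0,0,0]],[4.5,[0,0,0],[0,0,0]]]'; python3 - <<'E'
from h import *
s=state();print(s["tool_pos"],s["ft_force"],s["joints"])
cv2.imwrite("pics/s21.png",capture("scene")["img"][:,:,::-1])
c=capture("top");cv2.imwrite("pics/t21.png",c["img"][:,:,::-1]); crop(c,360,200,100,125,5,"pics/t21b.png")
crop(capture("scene"),190,200,170,150,4,"pics/s21b.png")
E
```

```text
clock: 20.77
tool_pos: [0.4688, -0.2753, 0.0444]
eef_rot: [-3.136, 0.003, 0.436]
ft_force: [-1.1, -0.5, 0.1]
grip_width: 0.045
clock: 21.43
tool_pos: [0.4163, -0.1136, 0.1867]
eef_rot: [3.141, -0.001, 0.433]
ft_force: [0.8, 0.5, 0.1]
grip_width: 0.045
clock: 21.68
tool_pos: [0.4172, -0.0728, 0.1864]
eef_rot: [3.141, -0.001, 0.44]
ft_force: [0.9, -0.4, 0.0]
grip_width: 0.0452
[ 0.4172 -0.0728  0.1864] [ 0.892  -0.3577  0.0054] [-0.3255 -0.0736 -0.4653  1.1781 -0.0002  2.3757]
```

View pics/s21.png

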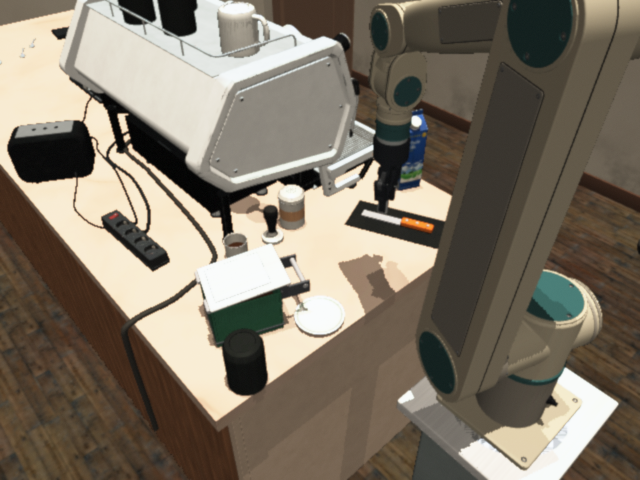

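View pics/t21.png

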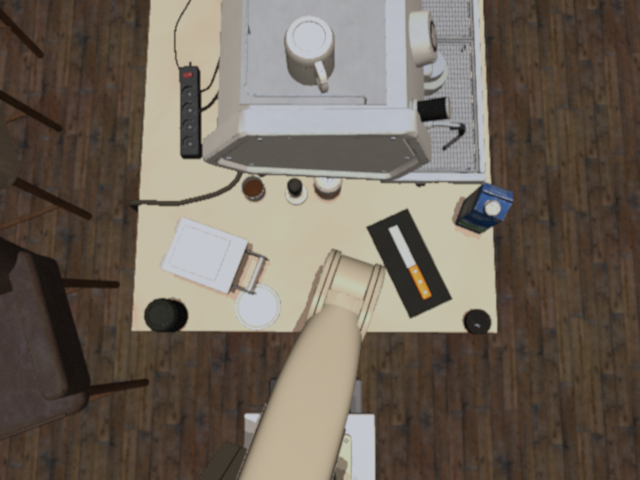

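View pics/s21b.png

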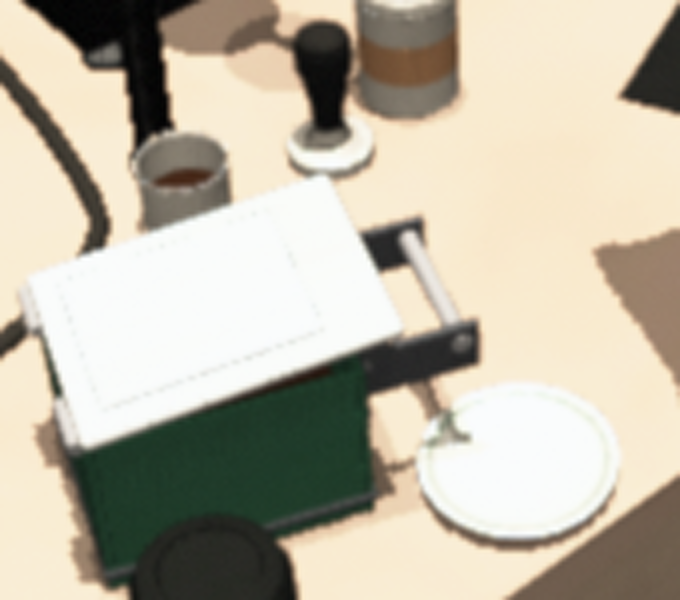

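View pics/t21b.png

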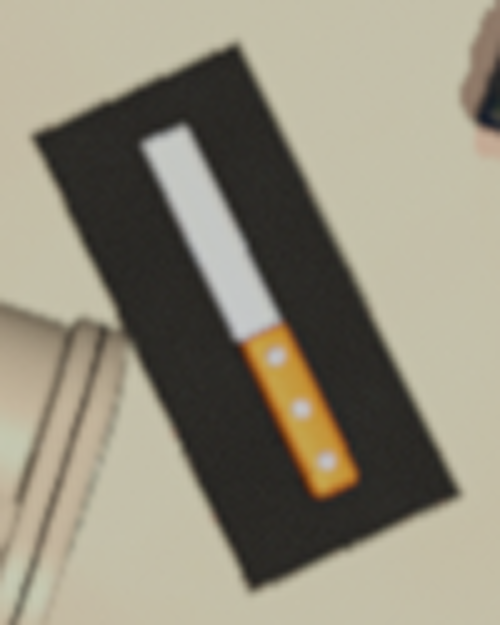

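The final views show the lid standing up: its front corners are at (325,178) and (400,330), against (330,200) and (408,350) when shut, a rise of about 15 mm. The bar lies centred on the mat with its three rivets up. The neighbouring things are at their starting pixels and the gripper is clear. I'm handing in.

```bash
python3 -c "
from bench import sign_off
print(sign_off())"
```

```text
the job is handed in; nothing more can be done
None
```

The lid is levered up and stays up, the bar is back on the mat, and the job was handed in at about 22 s of the 72 s. No verdict is reported.

**What I did:** I took the bar by its handle and slid its tip about 15 mm under the lip, above the fulcrum. I tilted the bar about 0.5 rad over the fulcrum, then backed off and laid it flat on the mat.

**Last checks:**
- **Lid:** the scene camera puts the front corners about 15 mm above shut, and the lid stayed there after the bar came out. This is read from a few pixels of movement, so it is good to a few millimetres; the limit is 8 mm.
- **Bar:** it lies flat near the middle of the mat, rivets up and released.
- **Other things:** all sit where they did at the start, by eye in the camera views.
- **Robot:** the gripper is clear of everything, with no contact force.

**What disagreed or went wrong:**
- **Gripper geometry:** the reported tool point did not match the description. The fingertips were about 20 mm behind it, not 14 mm ahead. My first grasp attempts closed above the handle, and one nudged the bar about 5 mm. I found the real height by touching down.
- **Touch-down force:** I chained too many steps there and pressed on the handle with about 67 N. That is under the 120 N wrist limit. If it counted against the 40 N limit on the arm or gripper's body, it would fail the run; I judged it was the fingertips.
- **Levering contact:** bar-to-lid and bar-to-fulcrum forces cannot be read directly. I inferred them from the lid rising and the wrist force.

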